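# Cap the polish jars and stow them in the tilt-out bin

### The job

Put the polish jars away for the night: tip the blue bin forward, screw every jar's black cap tight, and stand or lay every jar in the bin, each with its cap already tight when it goes in. Then push the bin back until it clicks shut, leaving the loupe, the glue bottle and the lens blank where they are.

Things in the scene. Friction and masses are not known exactly. Their poses are not given: they have to be found in the camera images.
- rack: grey metal bench rack that holds one blue tilt-out bin, fixed to the worktop; 276 mm wide (y), depth from x = -29 to +56, 123 mm high. Origin on the worktop straight under the middle of the bin's pivot line; x points to its back (front faces -x), z up. Its roof covers only x = +10 to +56 (underside 118 mm high), so jars go in only with the bin tipped out. Side cheeks (y = +/-134) are 119 mm high behind x = +10 and 56 mm high ahead of it
- bin_pivot (a point): middle of the bin's pivot line, along the rack's y axis, 35 mm above the worktop, same axes as the rack
- bin (a joint): tilt of the blue bin about its pivot line: 0 = shut, 0.6 rad = tipped fully forward against its stop, where it stays by its own weight. Its top swings forward (to the rack's -x) and down. A sprung ball catch holds it shut: about 2 N at the knob to pull it off, rather more to lift a loaded bin and push it home; when shutting, the catch is felt below 0.17 rad and it must be pushed on past 0.07 rad to click and snap to 0
- bin_knob (a point): centre of the aluminium knob on the bin's front, a cylinder 18 mm in diameter and 24 mm long lying along the bin's y, on a thin stem 21 mm ahead of the front panel; in the pivot frame with the bin shut it is at x = -54, z = +53 mm (88 mm above the worktop); with the bin fully tipped at about x = -74, z = +13 mm. Pinch it from above along y (it may pivot between the fingers) and follow the arc about the pivot line. Axes turn with the bin
- pocket_middle (a point): centre of the middle pocket's floor in the bin; axes turn with the bin (x to its back, z up from the floor). Bin inside: 70 mm deep (x = -35 to +35 here), front wall 65 mm high, back wall 30 mm, side walls and two dividers 26 mm, three pockets about 80 mm wide. Floor 35 mm above the worktop when shut (5 mm behind the pivot line, at its height)
- pocket_left (a point): as pocket_middle, for the left pocket (y = +83 mm from it)
- pocket_right (a point): as pocket_middle, for the right pocket (y = -83 mm from it)
- jar1: amber glass jar with a black screw cap, may be absent; 0.18 to 0.27 kg, 62 mm high. Glass foot 44 mm in diameter (lowest 10 mm), glass body 38 mm, cap 46 mm in diameter from 42 to 62 mm up. Origin: centre of the underside, z up its axis. Starts upright and free on the worktop; it stands still while the cap is turned gently
- jar1_cap (a joint): how far jar1's captive cap is unscrewed (rad): 0 = tight at its stop, 4.2 = loosest; turn clockwise seen from above to tighten. The cap turns in place, does not rise or come off, and takes only 0.006 N m. When tight its white pointer stands over the white mark on the glass; turned beyond the stop, the whole jar turns
- jar2: amber glass jar with a black screw cap, may be absent; 0.18 to 0.27 kg, 62 mm high. Glass foot 44 mm in diameter (lowest 10 mm), glass body 38 mm, cap 46 mm in diameter from 42 to 62 mm up. Origin: centre of the underside, z up its axis. Starts upright and free on the worktop; it stands still while the cap is turned gently
- jar2_cap (a joint): how far jar2's captive cap is unscrewed (rad): 0 = tight at its stop, 4.2 = loosest; turn clockwise seen from above to tighten. The cap turns in place, does not rise or come off, and takes only 0.006 N m. When tight its white pointer stands over the white mark on the glass; turned beyond the stop, the whole jar turns
- jar3: amber glass jar with a black screw cap, may be absent; 0.18 to 0.27 kg, 62 mm high. Glass foot 44 mm in diameter (lowest 10 mm), glass body 38 mm, cap 46 mm in diameter from 42 to 62 mm up. Origin: centre of the underside, z up its axis. Starts upright and free on the worktop; it stands still while the cap is turned gently
- jar3_cap (a joint): how far jar3's captive cap is unscrewed (rad): 0 = tight at its stop, 4.2 = loosest; turn clockwise seen from above to tighten. The cap turns in place, does not rise or come off, and takes only 0.006 N m. When tight its white pointer stands over the white mark on the glass; turned beyond the stop, the whole jar turns
- eye_loupe: black eye loupe, 37 mm wide, 34 mm high, a bystander; origin at the centre of its underside
- glue_bottle: white glue bottle with red nozzle, 27 mm wide, 66 mm high, a bystander; origin at the centre of its underside
- lens_blank: clear round lens blank, 66 mm wide, 10 mm thick, a bystander; origin at the centre of its underside
Mind the look-alikes: they are no part of the job. Leave any red look-alike of the jar1 alone.

How it is judged:
By the outcome, as a careful person would: the job done as asked, in the order asked, and still so for the second after the job is handed in, with the robot touching nothing.
Of jar1, jar2, jar3 only 2 to 3 are there at a start; the rules pass over those that are not, and their reading is None.
At some moment in a run one of jar1, jar2, jar3 may be knocked a few centimetres aside while the robot is not near it.
It also fails if it takes over 210 s, if anything falls off the work surface, if the arm or the gripper's body presses on something with over 40 N, if the wrist force passes 120 N, or if a joint passes its speed limit or range.

### The arm

A 6-joint arm with a two-finger parallel gripper is mounted at the origin on a cart in front of the work surface, level with it; the furniture and walls round the work are solid. World frame = base frame: x ahead of the robot, y to its left, z up, the work surface at z = 0. Lengths are in m, angles in degrees, forces in N, time in s.
With the tool pointing down it reaches from about 0.4 to 0.825 m from the base axis. Payload 7 kg.
Tool frame: the origin (TCP) lies at the centre of the arm's flange, where the gripper is bolted on; the fingertips stand 178 mm ahead of it and the grasp point (between the pads) lies 159 mm ahead of it (tip_reach is the distance from the TCP to the fingertips, in m); z points along the fingers, y is the line along which they close (so a half turn about z gives the same grasp; the last joint's range is limited). The gripper opens to 88 mm and grips with 3 to 60 N. Pads are 19 mm wide; open, the fingers measure 130 mm over their backs; the gripper's body (78 mm by 193 mm) begins 47 mm behind the grasp point.
Start: joints at [90.304, 20.546, 0.682, 0, -70.136, -16.507], TCP at [0.188, 0.648, 0.405] pointing down, gripper open.
Joint ranges: [-176.03, 176.03], [-82.01, 121.73], [-58.28, 71.71], [-173.87, 95.51], [-174.79, -0.11], [-173.66, 173.66]. Speed limits (degrees/s): [136.94, 136.94, 172.46, 180, 180, 180].

### API

Orientations are given as [roll, pitch, yaw] about the fixed x, y, z axes, in that order (R = Rz(yaw) Ry(pitch) Rx(roll)).
In Python, from plant import * gives the robot as it stands.
- The arm moves only by the shell command python3 -m handwheel 'ROWS'. ROWS is JSON, a list of rows, each a list of 7 numbers: the opening, from -1 (shut) to 1 (fully open), then the shift along the tool's x, y, z as a fraction of full scale, then the turn, a rotation vector about the tool's x, y, z as a fraction of full scale. A call has 1 to 5 rows; each row shifts and turns the commanded pose from where the row before left it, along the tool's axes as they then stand; what a row does not reach is not made up. Full scale, the value 1, is 0.025 m for a shift and 6 degrees for a turn. A row lasts 1/8 s, in which the tool goes at most 62.5 mm and 10.7 degrees, less where a joint would pass 70% of its speed; a pose out of reach is approached as far as the arm can. A call with a number of a shift or a turn outside -1 to 1 is refused whole. A call with a gripper value outside its range is refused whole. The fingers move at their own pace and stop on an object; the grip force is fixed at half the most. Time passes only in rows, so rows that do not move let the fingers close. It gives the time, the measured TCP pose, the force, the opening and the grip force at its end, in the units of the state.
- get_obs(): the state, without advancing time (a new reading comes with each control period).
- snapshot(name): name is "side" or "top" or "wrist"; returns a dict with "color" (420x560x3 uint8, red, green, blue), "fx", "fy", "cx", "cy" (pixels), "R" (3x3) and "t" (3): a world point X has camera coordinates R X + t; the wrist camera has in their place "tool_from_camera" (4x4, takes a point from camera to tool coordinates, whose origin is the TCP and whose axes are the flange's). Camera axes: x right, y down, z forward; pixel columns grow to the right and rows downward; lengths in m; the calibration is good to about 2 mm. The wrist camera is an equidistant fisheye: a pixel r from the principal point sees the ray r / f radians off the axis. A picture is of the moment at which its call begins: read the wrist's pose just before it. There is no depth.
- close_job(): hands the job in; it is judged then, once.
The state is a dict: "clock": time; "joint_pos": joint angles; "qvel": joint speeds; "tau": joint torques, N m; "tool_pos": TCP position; "orientation": TCP orientation; "force": force on the tool from outside, world axes, zero at the start; "moment": the same for the moment, N m; "opening": finger opening in m; "gripper_force": force on a finger pad.
Only numpy, scipy, OpenCV 4.12 (cv2) and the standard library are available. Lean on these libraries where they do the work, as an engineer would, in place of code of your own. Each camera call takes 0.05 s, during which the arm holds its last target. There are 200 camera calls.

## Working session

There is one attempt and no reset: what is moved stays moved. The work goes in short steps, Python scripts to look and compute and a shell command to move; the robot and the scene stay as the last step left them, time stands still between calls to the robot, and variables do not carry over. Pictures are saved under pics/ and viewed, at most 14 in all, crops included, and the job is handed in when it is done.

```bash
ls; mkdir -p pics
cat > h.py <<'E'
from plant import *
import numpy as np, cv2
from scipy.spatial.transform import Rotation as Ro
def ray(s,u,v):
    d=np.array([(u-s['cx'])/s['fx'],(v-s['cy'])/s['fy'],1]);R=np.array(s['R']);t=np.array(s['t'])
    return -R.T@t, R.T@d
def at(s,u,v,z):
    o,d=ray(s,u,v); return o+d*(z-o[2])/d[2]
def proj(s,X):
    c=np.array(s['R'])@np.array(X)+s['t']; return s['fx']*c[0]/c[2]+s['cx'],s['fy']*c[1]/c[2]+s['cy']
def pose():
    o=get_obs(); return np.array(o['tool_pos']),Ro.from_euler('xyz',o['orientation'],degrees=True).as_matrix()
def wat(s,T,u,v,z):
    p,R=T; x=(u-s['cx'])/s['fx'];y=(v-s['cy'])/s['fy'];r=np.hypot(x,y)
    d=np.array([np.sin(r)*x/r,np.sin(r)*y/r,np.cos(r)]);M=np.array(s['tool_from_camera'])
    o=R@M[:3,3]+p; d=R@M[:3,:3]@d; return o+d*(z-o[2])/d[2]
def wproj(s,T,X):
    p,R=T;M=np.linalg.inv(np.array(s['tool_from_camera']));c=M[:3,:3]@(R.T@(np.array(X)-p))+M[:3,3]
    th=np.arctan2(np.hypot(c[0],c[1]),c[2]);k=th/np.hypot(c[0],c[1]);return s['fx']*c[0]*k+s['cx'],s['fy']*c[1]*k+s['cy']
def save(s,n,crop=None,k=1):
    im=s['color'][:,:,::-1]
    if crop: im=im[crop[1]:crop[3],crop[0]:crop[2]]
    cv2.imwrite(f'pics/{n}.png',cv2.resize(im,None,fx=k,fy=k,interpolation=cv2.INTER_CUBIC))
E
python3 - <<'E'
from h import *
s=snapshot('top');save(s,'top1',None,1.42);print({k:v for k,v in s.items() if k!='color'})
s=snapshot('side');save(s,'side1',None,1.42);print({k:v for k,v in s.items() if k!='color'})
print(get_obs())
E
```

```text
pics
{'fx': 500.9548792030921, 'fy': 500.9548792030921, 'cx': 280.2333783668094, 'cy': 209.6675961456638, 'R': array([[ 0.00334929, -0.9999865 , -0.00397216],
       [-0.99745809, -0.00305804, -0.07118997],
       [ 0.07117686,  0.0042005 , -0.99745487]]), 't': array([-0.22906597,  0.54515852,  1.3581856 ])}
{'fx': 514.0792998831581, 'fy': 514.0792998831581, 'cx': 286.8454952827691, 'cy': 203.19617947796775, 'R': array([[-0.99966366,  0.0057488 ,  0.02528852],
       [-0.01882316,  0.50993342, -0.8600079 ],
       [-0.01783947, -0.86019466, -0.5096537 ]]), 't': array([0.52711176, 0.20047334, 1.03799749])}
{'clock': 0.1, 'joint_pos': array([ 9.03050277e+01,  2.05860548e+01,  6.41309698e-01, -1.61814186e-02,
       -7.01372441e+01, -1.65072240e+01]), 'qvel': array([ 0.05322807, -0.03999575,  0.11680504,  0.09197283,  0.04887302,
        0.02806498]), 'tau': array([-9.27743313e-04, -5.84161985e+01,  2.93753761e+01,  7.01524928e+00,
        1.02227210e-02, -4.78085121e-05]), 'tool_pos': array([0.18829962, 0.64803213, 0.40385287]), 'orientation': array([ 1.79917067e+02, -8.71232874e-03, -1.62076988e+01]), 'force': array([-0.38137632, -0.19297342, -1.17165675]), 'moment': array([0.00580252, 0.00035654, 0.04438295]), 'gripper_force': 0.0, 'opening': 0.087658099482389}
```

View pics/top1.png

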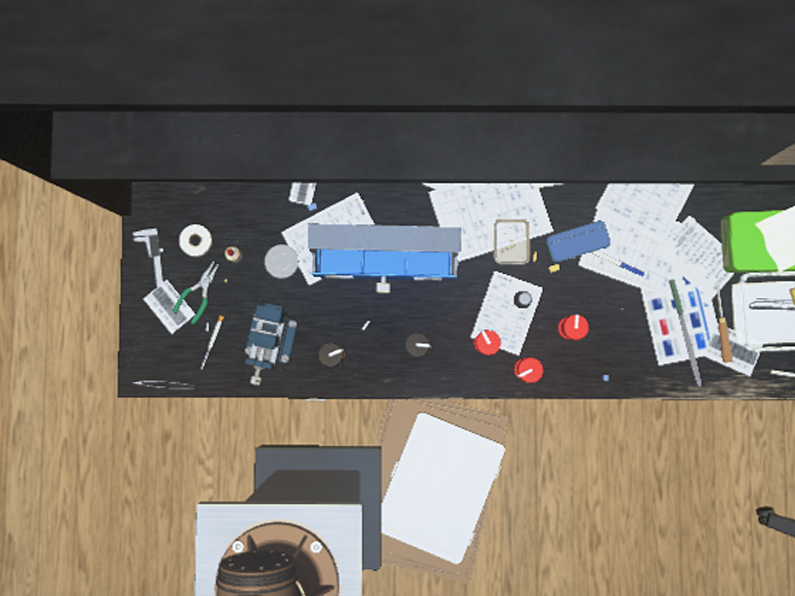

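View pics/side1.png

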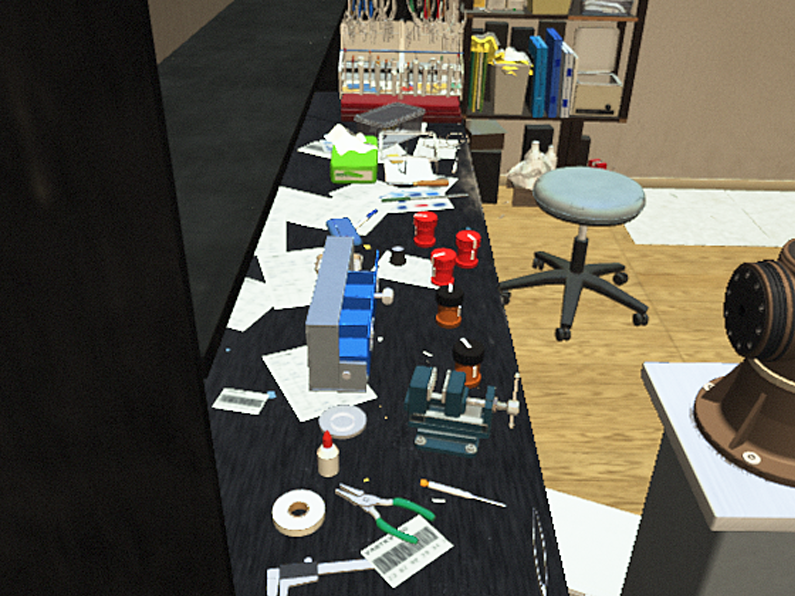

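The top view shows the rack at about (385,250), its knob at (384,287), two dark capped jars at (331,355) and (417,345), and the red look-alikes to the right. A vise stands left of the first jar. The side view agrees that there are only two amber jars.

Run:
```python
from h import *
s=snapshot('top');save(s,'top2',(205,150,345,265),5)
k=1/1.42
for n,u,v,z in [('jarA',331,355,.062),('jarB',417,345,.062),('knob',384,287,.097),('roofL',308,226,.123),('roofR',461,229,.123),('roofFL',308,248,.123),('roofFR',461,252,.123),('red',488,342,.062),('vise',268,335,.05),('loupe',523,298,.034)]: print(n,at(s,u*k,v*k,z).round(3))
```

```text
jarA [ 0.435 -0.103  0.062]
jarB [ 0.454 -0.263  0.062]
knob [ 0.56  -0.202  0.097]
roofL [ 0.668 -0.065  0.123]
roofR [ 0.663 -0.341  0.123]
roofFL [ 0.628 -0.066  0.123]
roofFR [ 0.621 -0.341  0.123]
red [ 0.461 -0.396  0.062]
vise [0.472 0.017 0.05 ]
loupe [ 0.545 -0.467  0.034]
```

View pics/top2.png

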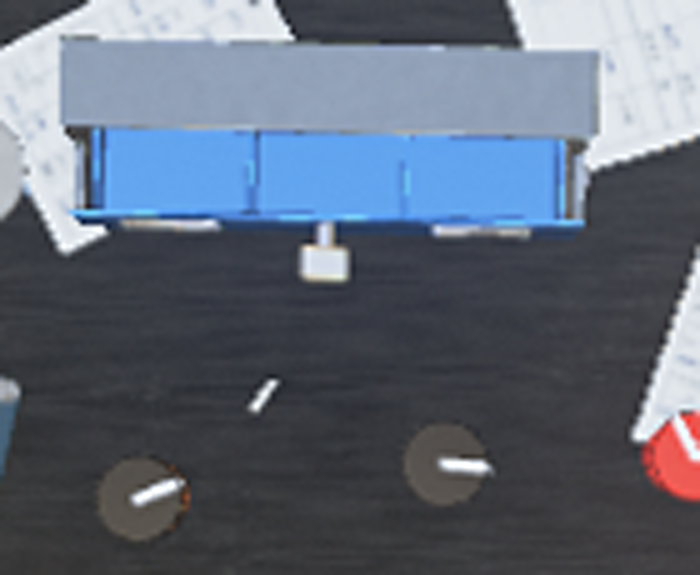

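```bash
python3 -m handwheel '[[1,1,0,0,0,0,-1],[1,1,0,0,0,0,-1],[1,1,0,0,0,0,-0.5],[1,1,1,0,0,0,0],[1,1,1,0,0,0,0]]'
python3 -m handwheel '[[1,1,1,0,0,0,0],[1,1,1,0,0,0,0],[1,0.5,1,0,0,0,0],[1,0.3,1,0,0,0,0],[1,0.3,1,0,0,0,0]]'
python3 -m handwheel '[[1,0,1,0,0,0,0],[1,0,1,0,0,0,0],[1,0,1,0,0,0,0],[1,0,1,0,0,0,0],[1,0,1,0,0,0,0]]'
python3 -m handwheel '[[1,0,1,0,0,0,0],[1,0,1,0,0,0,0],[1,0,1,0,0,0,0],[1,0,1,0,0,0,0],[1,0,1,0,0,0,0]]'; python3 -c "
from h import *
print(get_obs()['joint_pos'])"
```

```text
clock: 0.78
tool_pos: [0.3115, 0.5833, 0.404]
orientation: [179.9, 0.0, -1.2]
force: [0.7, 0.4, -0.8]
opening: 0.0878
gripper_force: 0.0
clock: 1.4
tool_pos: [0.3856, 0.4558, 0.4046]
orientation: [180.0, 0.0, -1.2]
force: [-0.1, -0.8, -0.6]
opening: 0.0877
gripper_force: 0.0
clock: 2.02
tool_pos: [0.3829, 0.3307, 0.4048]
orientation: [-180.0, -0.0, -1.2]
force: [0.6, 0.6, -0.7]
opening: 0.0878
gripper_force: 0.0
clock: 2.65
tool_pos: [0.3804, 0.2057, 0.4047]
orientation: [-180.0, -0.0, -1.2]
force: [0.4, 0.3, -0.0]
opening: 0.0876
gripper_force: 0.0
[ 5.47358021e+01 -3.15727616e+00 -2.80113930e+01  2.85389955e-03
 -6.51403012e+01  3.40650712e+01]
```

```bash
python3 -m handwheel '[[1,0.2,1,0,0,0,0],[1,0.2,1,0,0,0,0],[1,0.2,1,0,0,0,0],[1,0.2,1,0,0,0,0],[1,0.2,1,0,0,0,0]]' >/dev/null
python3 -m handwheel '[[1,0.2,1,0,0,0,0],[1,0.2,1,0,0,0,0],[1,0.2,1,0,0,0,0],[1,0.2,1,0,0,0,0],[1,0.2,1,0,0,0,0]]' >/dev/null
python3 -m handwheel '[[1,0.2,1,0,0,0,0],[1,0.2,1,0,0,0,0],[1,0.2,1,0,0,0,0],[1,0.2,1,0,0,0,0],[1,0.2,1,0,0,0,0]]'
python3 - <<'E'
from h import *
T=pose();s=snapshot('wrist');save(s,'w1',None,1.42);print(T,s['tool_from_camera'],s['fx'],s['cx'],s['cy'])
np.savez('pics/w1.npz',p=T[0],R=T[1])
E
```

```text
clock: 4.53
tool_pos: [0.447, -0.1706, 0.4047]
orientation: [180.0, 0.0, -1.2]
force: [0.3, 0.5, 0.1]
opening: 0.0875
gripper_force: 0.0
(array([ 0.44702246, -0.17064881,  0.40469355]), array([[ 9.99776106e-01, -2.11598120e-02, -4.88662420e-06],
       [-2.11598120e-02, -9.99776106e-01, -8.56834937e-06],
       [-4.70422545e-06,  8.66983102e-06, -1.00000000e+00]])) [[-4.38890453e-04 -9.67518480e-01 -2.52799918e-01  6.71085346e-02]
 [ 9.99999851e-01 -3.42817856e-04 -4.24081533e-04 -3.07901096e-04]
 [ 3.23642395e-04 -2.52800067e-01  9.67518486e-01  2.06341198e-02]
 [ 0.00000000e+00  0.00000000e+00  0.00000000e+00  1.00000000e+00]] 325.19226210127806 278.7296597517299 211.48369765448624
```

View pics/w1.png

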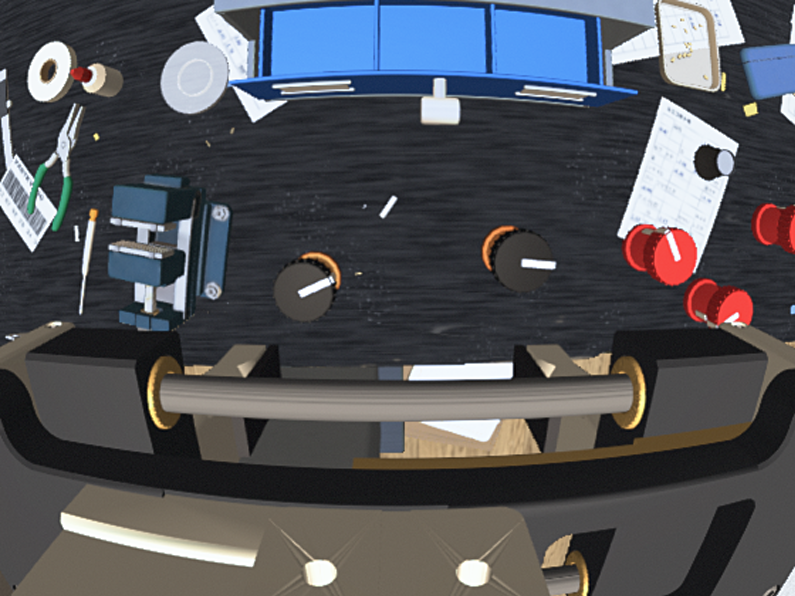

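Wrist view: the caps' tops are at about (304,290) and (522,261), the knob at (440,109). The rack sits behind. No third jar shows.

Run:
```python
from h import *
d=np.load('pics/w1.npz');T=(d['p'],d['R']);s=snapshot('wrist');k=1/1.42
for n,u,v,z in [('A',304,290,.062),('B',522,261,.062),('knob',440,109,.097),('knobL',423,109,.097),('knobR',458,110,.097),('rimL',230,84,.1),('rimR',637,94,.1),('visefootR',228,255,.01),('viseTopR',185,228,.07),('red1',676,257,.062)]: print(n,wat(s,T,u*k,v*k,z).round(4))
s=snapshot('top')
for n,u,v,z in [('A',139,499,.062),('B',445,464,.062),('knob',325,263,.097)]: print(n,at(s,205+u/5,150+v/5,z).round(4))
```

```text
A [ 0.4392 -0.1033  0.062 ]
B [ 0.4575 -0.2619  0.062 ]
knob [ 0.5598 -0.1998  0.097 ]
knobL [ 0.5598 -0.1893  0.097 ]
knobR [ 0.5593 -0.2109  0.097 ]
rimL [ 0.5838 -0.0681  0.1   ]
rimR [ 0.5785 -0.3338  0.1   ]
visefootR [ 0.4596 -0.0268  0.01  ]
viseTopR [ 0.49   -0.0171  0.07  ]
red1 [ 0.4612 -0.3961  0.062 ]
A [ 0.4359 -0.1022  0.062 ]
B [ 0.4549 -0.2643  0.062 ]
knob [ 0.5586 -0.201   0.097 ]
```

```bash
python3 -m handwheel '[[1,0.9,0.22,0.2,0,0,0],[1,0.9,0.22,0.2,0,0,0],[1,0.9,0.22,0.2,0,0,0],[1,0.9,0.22,0.2,0,0,0],[1,0.9,0.22,0.2,0,0,0]]'
python3 -m handwheel '[[1,0,0,1,0,0,0],[1,0,0,1,0,0,0],[1,0,0,1,0,0,0],[1,0,0,1,0,0,0],[1,0,0,1,0,0,0]]'
python3 -m handwheel '[[1,0,0,0.35,0,0,0],[-1,0,0,0,0,0,0],[-1,0,0,0,0,0,0],[-1,0,0,0,0,0,0],[-1,0,0,0,0,0,0]]'
```

```text
clock: 5.3
tool_pos: [0.5598, -0.1988, 0.3795]
orientation: [-180.0, 0.0, -1.2]
force: [-0.4, -0.2, 0.1]
opening: 0.0878
gripper_force: 0.0
clock: 5.92
tool_pos: [0.5591, -0.1986, 0.2541]
orientation: [-180.0, -0.0, -1.2]
force: [0.4, -0.1, 0.9]
opening: 0.0878
gripper_force: 0.0
clock: 6.55
tool_pos: [0.5596, -0.199, 0.2465]
orientation: [180.0, -0.1, -1.2]
force: [-0.2, 0.8, -0.4]
opening: 0.0533
gripper_force: 0.0
```

```bash
python3 -m handwheel '[[-1,0,0,0,0,0,0],[-1,0,0,0,0,0,0],[-1,0,0,0,0,0,0],[-1,0,0,0,0,0,0]]'
python3 -m handwheel '[[-1,-0.2,0,0.23,0,0,0],[-1,-0.18,0,0.24,0,0,0],[-1,-0.15,0,0.26,0,0,0],[-1,-0.12,0,0.28,0,0,0],[-1,-0.1,0,0.29,0,0,0]]'
python3 -m handwheel '[[-1,-0.07,0,0.3,0,0,0],[-1,0,0,0,0,0,0],[-1,0,0,0,0,0,0]]'
python3 - <<'E'
from h import *
save(snapshot('side'),'side2',(200,150,400,300),3)
E
```

```text
clock: 7.05
tool_pos: [0.5595, -0.2002, 0.2459]
orientation: [179.9, 0.0, -1.2]
force: [0.7, -8.9, -1.9]
opening: 0.0237
gripper_force: 30.0
clock: 7.68
tool_pos: [0.5407, -0.1998, 0.214]
orientation: [179.9, -0.0, -1.2]
force: [-1.3, -8.4, 4.5]
opening: 0.0239
gripper_force: 30.0
clock: 8.05
tool_pos: [0.5388, -0.1998, 0.2062]
orientation: [179.9, 0.0, -1.2]
force: [-1.5, -9.3, 1.0]
opening: 0.0238
gripper_force: 30.0
```

View pics/side2.png

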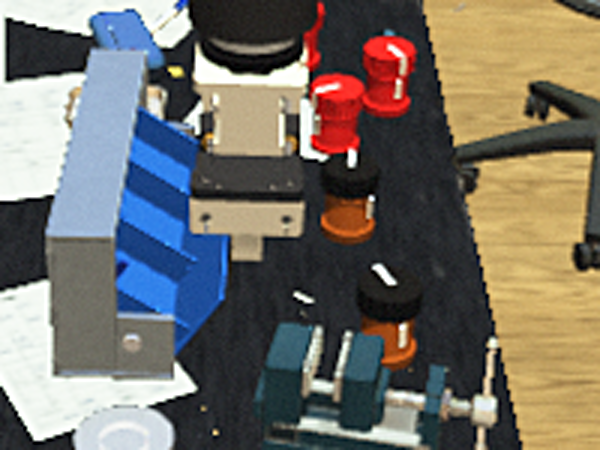

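The bin is tipped fully. The glass marks show at (371,207) on jar B and (403,330) on jar A, both facing roughly +y/-x. Before turning, I'll check how high the vise stands.

```bash
python3 - <<'E'
from h import *
a=snapshot('top');b=snapshot('side');k=1/1.42
def tri(p,q):
    o1,d1=ray(a,*p);o2,d2=ray(b,*q)
    A=np.c_[d1,-d2];x=np.linalg.lstsq(A,o2-o1,rcond=None)[0]
    return ((o1+d1*x[0]+o2+d2*x[1])/2).round(3),round(np.linalg.norm(o1+d1*x[0]-o2-d2*x[1]),4)
print(tri((281*k,306*k),(200+275/3,150+325/3)), tri((281*k,320*k),(200+303/3,150+325/3)))
for z in (.07,.08,.09,.1): print(z,[np.array(proj(a,(x,-.017,z)))*1.42 for x in (.45,.49)])
T=pose();print([ (X,np.round(proj(b,X),0)) for X in [(.4375,-.103,0),(.4375,-.103,.062)]])
E
python3 -m handwheel '[[0.2,0,0,0,0,0,0],[0.2,0,0,0,0,0,0],[0.2,0,0,-0.5,0,0,0],[0.2,0,0,-1,0,0,0],[0.2,0,0,-1,0,0,0]]'
```

```text
(array([ 0.523, -0.013,  0.09 ]), np.float64(0.0048)) (array([ 0.501, -0.014,  0.09 ]), np.float64(0.0029))
0.07 [array([284.33773778, 346.95639602]), array([284.65418336, 325.40052093])]
0.08 [array([283.45148298, 346.94465647]), array([283.77225362, 325.22507623])]
0.09 [array([282.55163209, 346.93273683]), array([282.87682369, 325.0469459 ])]
0.1 [array([281.63786983, 346.92063291]), array([281.96758121, 324.8660678 ])]
[((0.4375, -0.103, 0), array([328., 267.])), ((0.4375, -0.103, 0.062), array([330., 244.]))]
clock: 8.82
tool_pos: [0.5391, -0.1984, 0.2698]
orientation: [180.0, -0.0, -1.2]
force: [0.2, 0.4, 0.2]
opening: 0.0528
gripper_force: 0.0
```

```bash
python3 -m handwheel '[[1,0,0,-1,0,0,0],[1,-0.83,-0.74,0,0,0,0],[1,-0.83,-0.74,0,0,0,0],[1,-0.83,-0.74,0,0,0,0],[1,-0.83,-0.74,0,0,0,0]]'
python3 -m handwheel '[[1,-0.83,-0.74,0,0,0,0],[1,0,0,0,0,0,-1],[1,0,0,0,0,0,-1],[1,0,0,0,0,0,-1],[1,0,0,0,0,0,-0.53]]'
python3 - <<'E'
from h import *
T=pose();s=snapshot('wrist');save(s,'w2',None,1.42);b=snapshot('top');save(b,'t3',(205,190,345,265),5)
for z in (.042,.062): print([np.round(np.array(wproj(s,T,X))*1.42) for X in [(.4375,-.103,z),(.456,-.263,z)]])
print(T[0])
E
```

```text
clock: 9.45
tool_pos: [0.457, -0.1222, 0.2943]
orientation: [-180.0, -0.1, -1.2]
force: [0.4, 0.2, 0.3]
opening: 0.0872
gripper_force: 0.0
clock: 10.07
tool_pos: [0.4372, -0.1037, 0.2944]
orientation: [180.0, -0.1, 20.2]
force: [-0.4, -0.6, -1.0]
opening: 0.0875
gripper_force: 0.0
[array([396., 312.]), array([652., 370.])]
[array([396., 324.]), array([668., 383.])]
[ 0.43724509 -0.10371223  0.29435555]
```

View pics/w2.png

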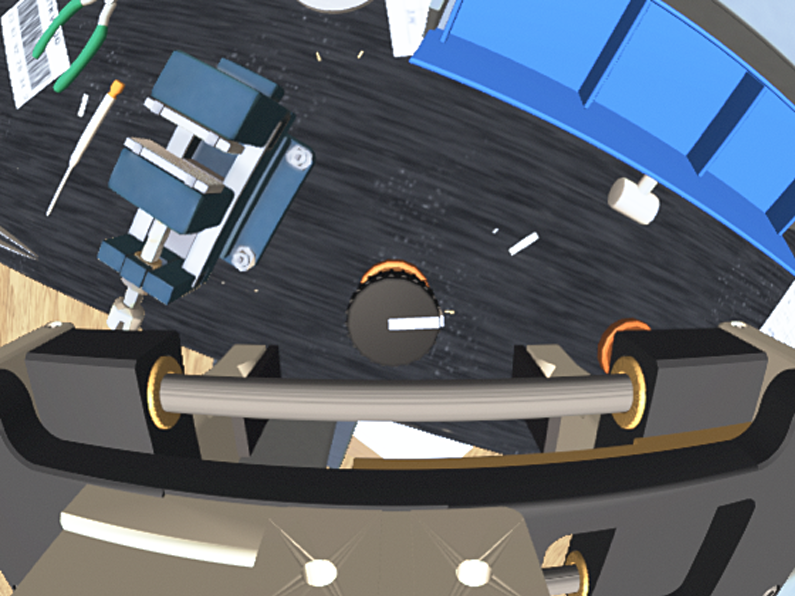

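The cap centre is at (394,322) against a predicted (396,324), so it is well centred. Next I descend and grip.

```bash
python3 -m handwheel '[[1,0,0,1,0,0,0],[1,0,0,1,0,0,0],[1,0,0,0.77,0,0,0],[-0.3,0,0,0,0,0,0],[-0.3,0,0,0,0,0,0]]'
python3 -m handwheel '[[-0.3,0,0,0,0,0,0],[-0.3,0,0,0,0,0,0],[-0.3,0,0,0,0,0,0],[-0.3,0,0,0,0,0,0],[-0.3,0,0,0,0,0,0]]'
```

```text
clock: 10.8
tool_pos: [0.4376, -0.1038, 0.225]
orientation: [180.0, -0.1, 20.0]
force: [0.2, 0.1, -0.7]
opening: 0.073
gripper_force: 0.0
clock: 11.42
tool_pos: [0.4374, -0.1038, 0.2245]
orientation: [180.0, -0.0, 20.0]
force: [-0.8, 1.8, 5.7]
opening: 0.0457
gripper_force: 30.0
```

```bash
R='x'; python3 -m handwheel '[[-0.3,0,0,0,0,0,1],[-0.3,0,0,0,0,0,1],[-0.3,0,0,0,0,0,1],[-0.3,0,0,0,0,0,1],[-0.3,0,0,0,0,0,1]]'
python3 -m handwheel '[[-0.3,0,0,0,0,0,1],[-0.3,0,0,0,0,0,1],[-0.3,0,0,0,0,0,1],[-0.3,0,0,0,0,0,1],[-0.3,0,0,0,0,0,1]]' | sed -n 2,4p
python3 -m handwheel '[[-0.3,0,0,0,0,0,1],[-0.3,0,0,0,0,0,1],[-0.3,0,0,0,0,0,1],[-0.3,0,0,0,0,0,1],[-0.3,0,0,0,0,0,1]]' | sed -n 2,4p
python3 -m handwheel '[[-0.3,0,0,0,0,0,1],[-0.3,0,0,0,0,0,1],[-0.3,0,0,0,0,0,1],[-0.3,0,0,0,0,0,1],[-0.3,0,0,0,0,0,1]]' | sed -n 2,4p
python3 -m handwheel '[[-0.3,0,0,0,0,0,1],[-0.3,0,0,0,0,0,1],[-0.3,0,0,0,0,0,1],[-0.3,0,0,0,0,0,1],[-0.3,0,0,0,0,0,1]]' | sed -n 2,4p
python3 -c "
from h import *
print(get_obs()['moment'])"
python3 -m handwheel '[[-0.3,0,0,0,0,0,1],[-0.3,0,0,0,0,0,1],[-0.3,0,0,0,0,0,1],[-0.3,0,0,0,0,0,1],[-0.3,0,0,0,0,0,1]]' | sed -n 2,4p
python3 -m handwheel '[[-0.3,0,0,0,0,0,1],[-0.3,0,0,0,0,0,1],[-0.3,0,0,0,0,0,1],[-0.3,0,0,0,0,0,0.53]]'
python3 - <<'E'
from h import *
print(get_obs()['moment'])
s=snapshot('side');save(s,'s4',(250,170,370,290),5)
E
```

```text
clock: 12.05
tool_pos: [0.4374, -0.1037, 0.2246]
orientation: [-180.0, -0.0, -10.2]
force: [-1.8, 4.5, 6.8]
opening: 0.0452
gripper_force: 30.0
tool_pos: [0.4378, -0.1037, 0.2246]
orientation: [-179.9, -0.1, -40.2]
force: [0.4, 2.2, 4.3]
tool_pos: [0.438, -0.1038, 0.2246]
orientation: [-179.9, -0.0, -70.2]
force: [1.9, 1.2, 2.6]
tool_pos: [0.4381, -0.1038, 0.2246]
orientation: [-179.9, 0.0, -100.2]
force: [1.5, -0.1, 1.8]
tool_pos: [0.4381, -0.1039, 0.2246]
orientation: [-179.9, 0.1, -130.2]
force: [2.4, -1.5, 1.6]
[-0.37596277 -0.85458142  0.00427639]
tool_pos: [0.4379, -0.104, 0.2246]
orientation: [-179.9, 0.1, -160.2]
force: [2.1, -2.3, 3.2]
clock: 15.68
tool_pos: [0.4369, -0.1039, 0.2244]
orientation: [-180.0, -0.0, 178.7]
force: [-3.0, 2.9, 9.5]
opening: 0.0453
gripper_force: 30.0
[1.24466934 1.0279578  0.13174253]
```

View pics/s4.png

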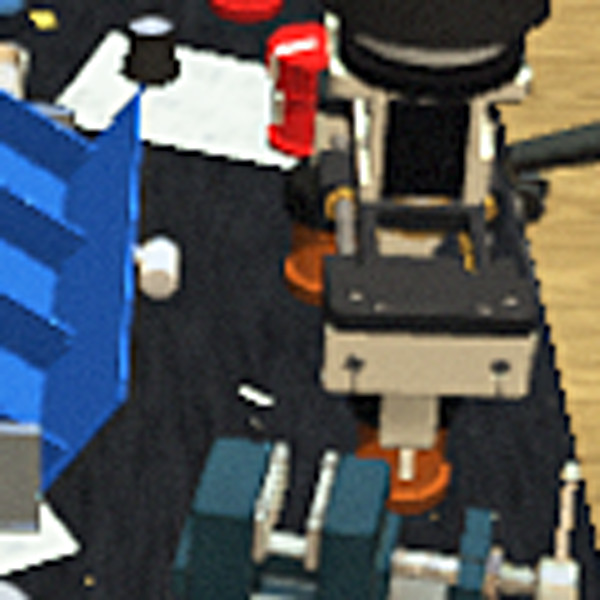

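The glass mark now shows at (405,463), turned about 35° clockwise, and the moment about z jumped at the end. So the stop was reached and jar A is tight. Next: lift and tilt.

```bash
python3 -m handwheel '[[-0.3,0,0,-0.5,0,0,0],[-0.3,0,0,-0.9,0,0,0],[-0.3,0,0,-0.9,0,0,0],[-0.3,0,0,-0.9,0,0,0],[-0.3,0,0,-0.9,0,0,0]]'
python3 -m handwheel '[[-0.3,0,0,0,0,-0.95,0],[-0.3,0,0,0,0,-0.95,0],[-0.3,0,0,0,0,-0.95,0],[-0.3,0,0,0,0,-0.95,0],[-0.3,0,0,0,0,-0.95,0]]'
python3 -m handwheel '[[-0.3,0,0,0,0,-0.95,0],[-0.3,0,0,0,0,0,0]]'
cat > to.py <<'E'
from h import *
import sys
p,R=pose(); W=np.array([float(a) for a in sys.argv[1:4]]); d=R.T@(W-p); print('tool delta/25mm',(d/.025).round(2)); print('z_t',R[:,2].round(3),'y_t',R[:,1].round(3))
E
python3 to.py .424 -.1175 .303;python3 to.py .482 -.1175 .220
```

```text
clock: 16.35
tool_pos: [0.4368, -0.104, 0.3277]
orientation: [180.0, -0.0, 178.8]
force: [0.7, 0.3, -1.4]
opening: 0.0451
gripper_force: 30.0
clock: 16.98
tool_pos: [0.4371, -0.1034, 0.3274]
orientation: [179.9, 28.7, 178.8]
force: [1.9, -4.4, -2.2]
opening: 0.0453
gripper_force: 30.0
clock: 17.23
tool_pos: [0.4421, -0.1119, 0.3391]
orientation: [179.4, 33.6, 178.8]
force: [-1.0, -1.2, -3.1]
opening: 0.0454
gripper_force: 30.0
tool delta/25mm [ 1.4  -0.25  0.8 ]
z_t [ 0.553 -0.    -0.833] y_t [0.014 1.    0.009]
tool delta/25mm [ 1.3  -0.25  4.85]
z_t [ 0.553 -0.    -0.833] y_t [0.014 1.    0.009]
```

```bash
python3 -m handwheel '[[-0.3,0,0,0,0,0,0],[-0.3,0,0,0,0,0,0]]'; python3 -c "
from h import *
print(get_obs()['joint_pos'])
save(snapshot('side'),'s5',(150,120,400,300),3)"
```

```text
clock: 17.48
tool_pos: [0.4408, -0.1113, 0.3362]
orientation: [179.3, 33.2, 178.8]
force: [0.5, -0.5, -2.4]
opening: 0.0451
gripper_force: 30.0
[   6.80206139   -5.95458234  -58.27107747   38.61882403   -5.92779988
 -135.166787  ]
```

View pics/s5.png

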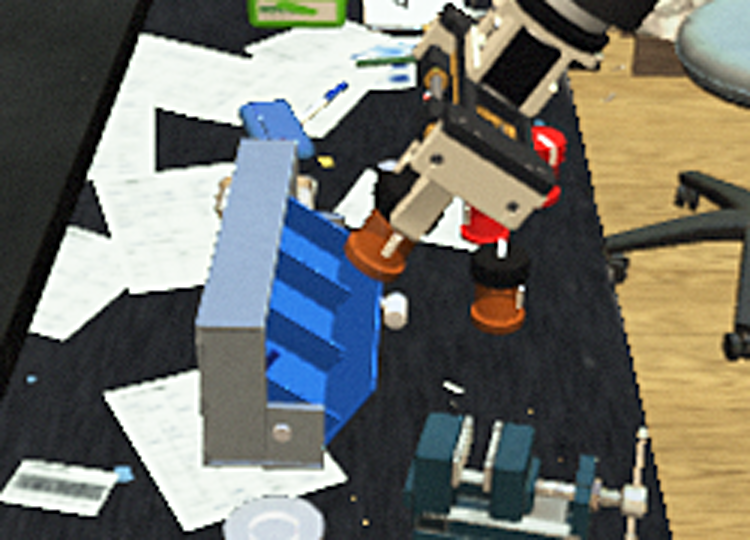

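The jar is held well over the bin at (378,250), but joint 3 is at its limit, so this pose is too close in for the tilt. I'll ease the tilt and go further out, towards the middle pocket.

```bash
python3 -m handwheel '[[-0.3,0,0,0,0,0.8,0],[-0.3,0,0,0,0,0.8,0],[-0.3,0,0,0,0,0.8,0]]'
python3 to.py .47 -.20 .32
```

```text
clock: 17.9
tool_pos: [0.4427, -0.1138, 0.3383]
orientation: [179.7, 20.0, 178.9]
force: [-0.2, -1.0, -2.6]
opening: 0.0453
gripper_force: 30.0
tool delta/25mm [-0.84 -3.43  1.07]
z_t [ 0.343 -0.002 -0.939] y_t [0.018 1.    0.004]
```

```bash
python3 -m handwheel '[[-0.3,-0.21,-0.86,0.27,0,0,0],[-0.3,-0.21,-0.86,0.27,0,0,0],[-0.3,-0.21,-0.86,0.27,0,0,0],[-0.3,-0.21,-0.86,0.27,0,0,0]]'
python3 -c "
from h import *
print(get_obs()['joint_pos'])"
python3 -m handwheel '[[-0.3,0,0,0,0,-0.8,0],[-0.3,0,0,0,0,-0.8,0],[-0.3,0,0,0,0,-0.8,0],[-0.3,0,0,0,0,0,0]]'
python3 -c "
from h import *
print(get_obs()['joint_pos'])"
python3 to.py .480 -.20 .220
```

```text
clock: 18.4
tool_pos: [0.4702, -0.2015, 0.3194]
orientation: [179.8, 20.2, 178.8]
force: [0.0, -0.2, -4.0]
opening: 0.0454
gripper_force: 30.0
[ -1.28686754   4.31411147 -34.45717389  -0.48285075 -31.06330547
 -89.47317185]
clock: 18.9
tool_pos: [0.4693, -0.2011, 0.3193]
orientation: [179.8, 34.5, 178.7]
force: [-0.2, -0.6, -2.8]
opening: 0.0453
gripper_force: 30.0
[ -1.21310991   1.98812995 -40.60555256  -0.88242529 -12.90473684
 -89.17849526]
tool delta/25mm [1.9  0.04 3.52]
z_t [ 0.566 -0.009 -0.824] y_t [0.02  1.    0.003]
```

```bash
python3 -m handwheel '[[-0.3,0.95,0.02,0,0,0,0],[-0.3,0.95,0.02,0,0,0,0],[-0.3,0,0,0.8,0,0,0],[-0.3,0,0,0.8,0,0,0],[-0.3,0,0,0.8,0,0,0]]'
python3 to.py .480 -.20 .220
python3 -c "
from h import *
save(snapshot('side'),'s6',(200,130,380,265),4)"
```

```text
clock: 19.52
tool_pos: [0.4704, -0.2002, 0.2482]
orientation: [180.0, 35.4, 179.0]
force: [2.3, -1.2, 19.4]
opening: 0.0455
gripper_force: 30.0
tool delta/25mm [0.34 0.01 1.14]
z_t [ 0.579 -0.01  -0.815] y_t [0.017 1.    0.001]
```

View pics/s6.png

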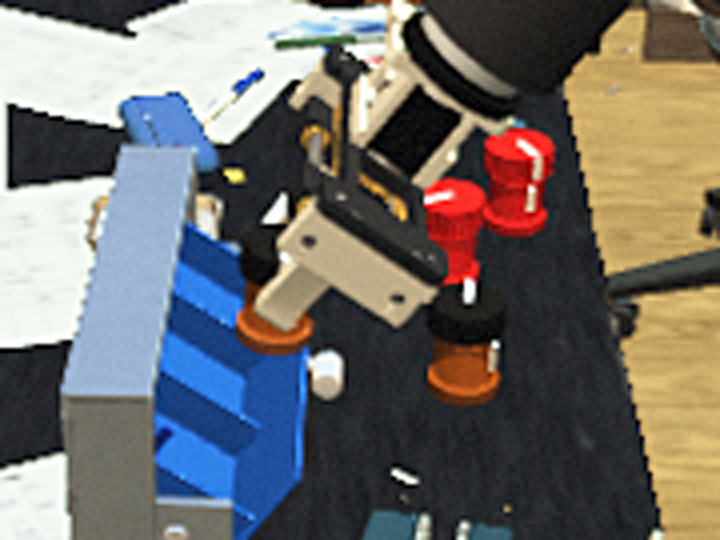

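The jar caught the front rim and pivoted in the grip: its foot is at (275,330) and it stands almost upright while the fingers are tilted. I'll back off and look closely.

```bash
python3 -m handwheel '[[-0.3,0,0,-0.8,0,0,0],[-0.3,0,0,-0.8,0,0,0],[-0.3,0,0,-0.8,0,0,0],[-0.3,0,0,0,0,0,0]]'
python3 - <<'E'
from h import *
T=pose();s=snapshot('side');save(s,'s7',(220,120,370,240),5)
p,R=T
for d in (.159,.17,.178,.225): print(d,(p+R[:,2]*d).round(3),((np.array(proj(s,p+R[:,2]*d))-[220,120])*5).round())
O=np.array([.613,-.2,.035])
for b in [(-30,65),(-30,0),(5,0)]:
    c,q=np.cos(.6),np.sin(.6);X=O+np.array([b[0]*c-b[1]*q,0,b[1]*c+b[0]*q])/1000
    print(b,X.round(3),((np.array(proj(s,X))-[220,120])*5).round())
E
```

```text
clock: 20.08
tool_pos: [0.4312, -0.1994, 0.2943]
orientation: [179.8, 34.7, 178.8]
force: [0.5, 0.0, -2.9]
opening: 0.0453
gripper_force: 30.0
0.159 [ 0.522 -0.201  0.164] [354. 295.]
0.17 [ 0.528 -0.201  0.155] [339. 313.]
0.178 [ 0.532 -0.201  0.148] [328. 326.]
0.225 [ 0.559 -0.201  0.109] [266. 401.]
(-30, 65) [ 0.552 -0.2    0.072] [282. 474.]
(-30, 0) [ 0.588 -0.2    0.018] [201. 571.]
(5, 0) [ 0.617 -0.2    0.038] [138. 534.]
```

View pics/s7.png

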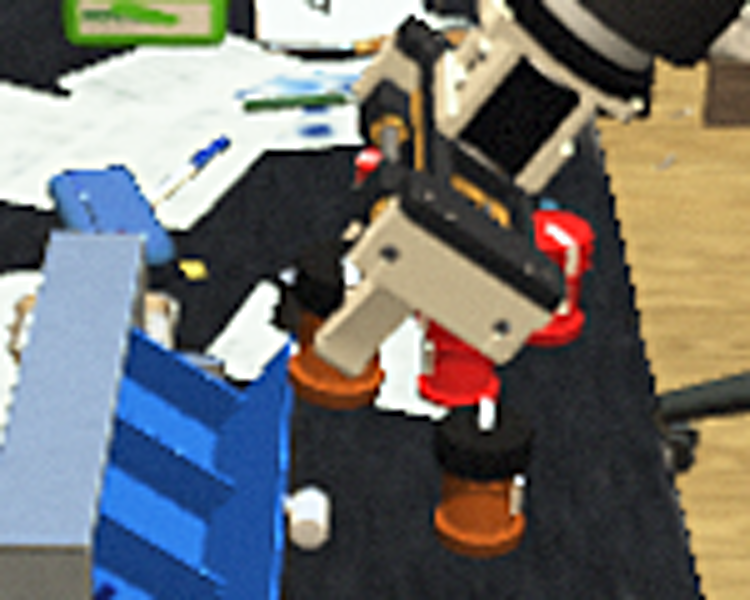

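The jar stands about 7° off upright in the image: its foot is at (337,380) and its cap top near (318,255). The fingers tilt 35°. I'll set it upright on the free worktop at about (0.51, -0.14) and regrasp it.

```bash
python3 -m handwheel '[[-0.3,0,0,0,0,0.6,0],[-0.3,0,0,0,0,0.65,0],[-0.3,0,-0.8,0,0,0,0],[-0.3,0,-0.8,0,0,0,0],[-0.3,0,-0.8,0,0,0,0]]'
python3 to.py .436 -.14 .235
python3 -c "
from h import *
print(get_obs()['joint_pos'])"
```

```text
clock: 20.75
tool_pos: [0.4305, -0.2601, 0.292]
orientation: [179.8, 27.0, 178.8]
force: [0.2, -0.1, -2.0]
opening: 0.0452
gripper_force: 30.0
tool delta/25mm [0.93 4.8  2.1 ]
z_t [ 0.455 -0.006 -0.891] y_t [0.02  1.    0.003]
[-11.24208854   5.10665034 -34.86454444 -11.83249666 -23.82824355
 -70.20281119]
```

```bash
python3 -m handwheel '[[-0.3,0.1,0.96,0.2,0,0,0],[-0.3,0.1,0.96,0.2,0,0,0],[-0.3,0.1,0.96,0.2,0,0,0],[-0.3,0.1,0.96,0.2,0,0,0],[-0.3,0.1,0.96,0.2,0,0,0]]'
python3 to.py .436 -.14 .205
python3 -c "
from h import *
print(get_obs()['joint_pos'])"
```

```text
clock: 21.38
tool_pos: [0.4348, -0.141, 0.2678]
orientation: [179.4, 26.8, 178.8]
force: [-33.5, 21.1, -38.2]
opening: 0.0456
gripper_force: 30.1
tool delta/25mm [1.09 0.02 2.26]
z_t [ 0.451  0.001 -0.893] y_t [0.017 1.    0.009]
[   4.18695927    1.79073617  -58.29390415   30.13229837   -3.68241954
 -124.91905331]
```

```bash
python3 -m handwheel '[[-0.3,0,0,0,0,0,0],[-0.3,0,0,0,0,0,0]]'
python3 - <<'E'
from h import *
s=snapshot('side');save(s,'s8',(220,120,370,240),5)
E
```

```text
clock: 21.62
tool_pos: [0.4336, -0.1428, 0.2676]
orientation: [179.5, 26.7, 178.8]
force: [-1.2, -0.4, -3.0]
opening: 0.045
gripper_force: 30.0
```

View pics/s8.png

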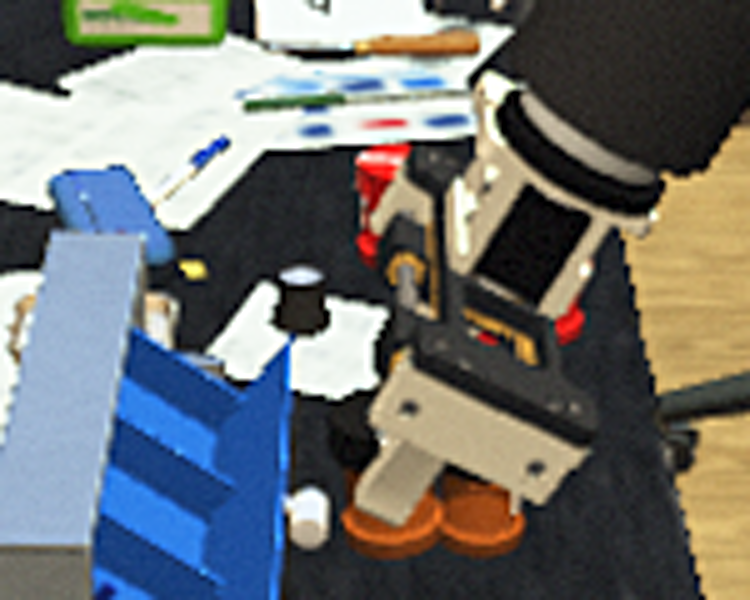

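The jar is intact and upright at (390,520), but the tilt towards +x runs out of reach here. I'll swing the tilt round to point +y, where the wrist has room.

```bash
python3 -m handwheel '[[-0.3,-0.2,-0.7,0.1,0,0,0],[-0.3,-0.2,-0.7,0.1,0,0,0],[-0.3,-0.17,-0.76,0.1,0,0,0],[-0.3,0,0,0,0,0,0]]'
python3 -m handwheel '[[-0.3,0,0,0,-0.45,0,-0.89],[-0.3,0,0,0,-0.45,0,-0.89],[-0.3,0,0,0,-0.45,0,-0.89],[-0.3,0,0,0,-0.45,0,-0.89],[-0.3,0,0,0,-0.45,0,-0.89]]'
python3 -m handwheel '[[-0.3,0,0,0,-0.45,0,-0.89],[-0.3,0,0,0,-0.45,0,-0.89],[-0.3,0,0,0,-0.45,0,-0.89],[-0.3,0,0,0,-0.45,0,-0.89],[-0.3,0,0,0,-0.45,0,-0.89]]'
python3 -m handwheel '[[-0.3,0,0,0,-0.45,0,-0.89],[-0.3,0,0,0,-0.45,0,-0.89],[-0.3,0,0,0,-0.45,0,-0.89],[-0.3,0,0,0,-0.45,0,-0.89],[-0.3,0,0,0,-0.45,0,-0.89]]'
python3 to.py .45 -.197 .225
python3 - <<'E'
from h import *
T=pose();p,R=T;s=snapshot('side');save(s,'s9',(220,150,370,270),5)
print(((np.array(proj(s,p+R[:,2]*.17))-[220,150])*5).round(),p+R[:,2]*.17)
E
```

```text
clock: 22.18
tool_pos: [0.4494, -0.1976, 0.2676]
orientation: [179.5, 26.9, 178.6]
force: [0.7, -0.3, -1.9]
opening: 0.045
gripper_force: 30.0
clock: 22.8
tool_pos: [0.4478, -0.1972, 0.2675]
orientation: [179.6, 26.9, -151.7]
force: [0.3, -0.2, -2.0]
opening: 0.0449
gripper_force: 30.0
clock: 23.42
tool_pos: [0.4478, -0.1973, 0.2674]
orientation: [179.7, 27.1, -121.8]
force: [-0.3, 0.7, -2.5]
opening: 0.0452
gripper_force: 30.0
clock: 24.05
tool_pos: [0.4479, -0.1973, 0.2674]
orientation: [179.9, 27.1, -91.8]
force: [0.6, -0.0, -1.9]
opening: 0.0452
gripper_force: 30.0
tool delta/25mm [ 0.76 -0.09  1.52]
z_t [ 0.012  0.456 -0.89 ] y_t [-1.     0.03   0.002]
[525. 340.] [ 0.44984724 -0.11986244  0.11609901]
```

View pics/s9.png

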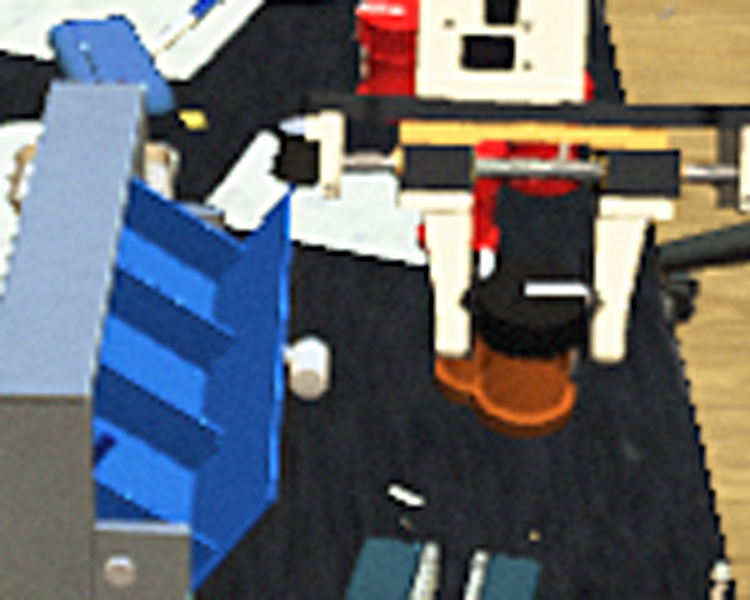

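The cap pointer (555,290) now lies over the side where the glass mark is, so the cap is still tight, and the jar hangs upright. Lowering it to the worktop.

```bash
python3 -m handwheel '[[-0.3,0.45,0,0.89,0,0,0],[-0.3,0.45,0,0.89,0,0,0],[-0.3,0.36,0,0.7,0,0,0],[-0.3,0,0,0,0,0,0]]'
python3 -m handwheel '[[-0.3,0.07,0,0.14,0,0,0],[-0.3,0,0,0,0,0,0]]'
python3 -m handwheel '[[-0.3,0.07,0,0.14,0,0,0],[-0.3,0,0,0,0,0,0]]'|sed -n '2,4p'
```

```text
clock: 24.6
tool_pos: [0.448, -0.1968, 0.197]
orientation: [179.8, 27.2, -92.0]
force: [-0.1, 0.8, -2.6]
opening: 0.0448
gripper_force: 30.0
clock: 24.85
tool_pos: [0.449, -0.1971, 0.1952]
orientation: [-179.9, 27.2, -91.8]
force: [0.3, -0.1, -2.5]
opening: 0.0454
gripper_force: 30.0
tool_pos: [0.4487, -0.1969, 0.1908]
orientation: [-180.0, 27.2, -91.8]
force: [-0.7, 0.3, -2.7]
```

```bash
for i in 1; do python3 -m handwheel '[[-0.3,0.06,0,0.12,0,0,0],[-0.3,0,0,0,0,0,0]]'|sed -n '2,4p'
python3 -m handwheel '[[-0.3,0.06,0,0.12,0,0,0],[-0.3,0,0,0,0,0,0]]'|sed -n '2,4p'; done
```

```text
tool_pos: [0.4494, -0.1977, 0.1892]
orientation: [-179.8, 27.1, -91.7]
force: [-2.7, -4.2, 12.8]
tool_pos: [0.4496, -0.1983, 0.1873]
orientation: [-179.7, 27.1, -91.6]
force: [-5.3, -7.4, 27.7]
```

```bash
python3 -m handwheel '[[-0.3,-0.06,0,-0.12,0,0,0],[0.4,0,0,0,0,0,0],[0.4,0,0,0,0,0,0],[0.4,0,0,0,0,0,0],[0.4,0,0,0,0,0,0]]'
python3 -m handwheel '[[0.6,0,0,-0.5,0,0,0],[0.6,0,0,-1,0,0,0],[0.6,0,0,-1,0,0,0],[0.6,0,0,-1,0,0,0],[1,0,0,-1,0,0,0]]'
python3 - <<'E'
from h import *
s=snapshot('side');t=snapshot('top')
im=np.hstack([cv2.resize(x,None,fx=3.3,fy=3.3,interpolation=cv2.INTER_CUBIC) for x in (s['color'][160:300,260:380],t['color'][195:335,200:320])]);cv2.imwrite('pics/c10.png',im[:,:,::-1])
E
```

```text
clock: 26.22
tool_pos: [0.4488, -0.1968, 0.1872]
orientation: [-180.0, 27.2, -91.8]
force: [-0.6, 0.0, -0.9]
opening: 0.061
gripper_force: 0.0
clock: 26.85
tool_pos: [0.4469, -0.2491, 0.2891]
orientation: [-179.9, 27.2, -91.8]
force: [0.3, -0.1, -0.4]
opening: 0.0752
gripper_force: 0.0
```

View pics/c10.png

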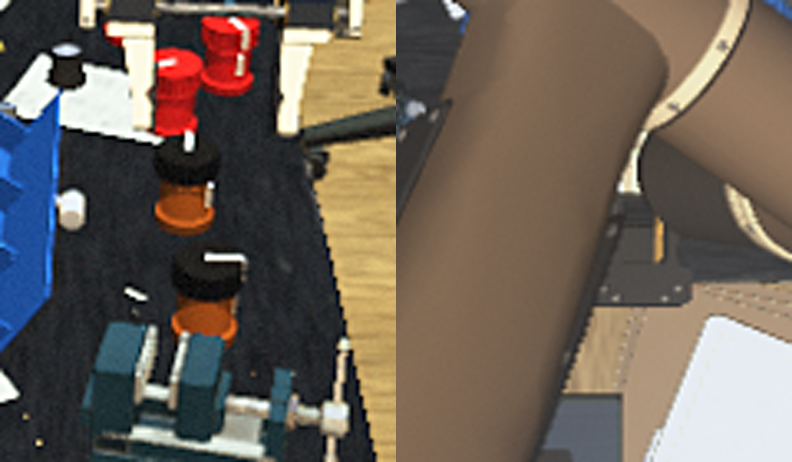

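Jar A stands upright, cap at about (205,262) and foot at (204,325). Jar B is unchanged. From here I'll locate things by pixel computation.

```bash
python3 - <<'E'
from h import *
s=snapshot('side');im=cv2.cvtColor(s['color'],cv2.COLOR_RGB2HSV)
m=cv2.inRange(im,(5,130,70),(18,255,255));m[:,:290]=0;m[:,345:]=0;m[:200]=0;m[290:]=0
n,l,st,c=cv2.connectedComponentsWithStats(m)
for i in range(1,n):
    if st[i,4]>25: print(st[i],c[i].round(1))
B=(.4565,-.263);A=(.450,-.12)
for X in (A,B):
  print(X,[np.round(proj(s,(X[0],X[1],z)),1) for z in (0,.021,.062)], np.round(proj(s,(X[0]-.022,X[1],.005)),1),np.round(proj(s,(X[0]+.022,X[1],.005)),1),'bottom',np.round(proj(s,(X[0],X[1]+.022,0)),1))
E
python3 -m handwheel '[[1,0,0,0,0.45,0,0.89],[1,0,0,0,0.45,0,0.89],[1,0,0,0,0.45,0,0.89],[1,0,0,0,0.45,0,0.89],[1,0,0,0,0.45,0,0.89]]' | sed -n 2,3p
python3 -m handwheel '[[1,0,0,0,0,1,0],[1,0,0,0,0,1,0],[1,0,0,0,0,1,0],[1,0,0,0,0,1,0],[1,0,0,0,0,0.53,0]]' |sed -n 2,3p
```

```text
[307 216  18  15 215] [315.5 223.3]
[312 250  20  16 198] [322.2 256.3]
(0.45, -0.12) [array([321.6, 262.5]), array([322.2, 254.8]), array([323.3, 239.4])] [331.7 260.9] [311.7 260.5] bottom [322.2 268.7]
(0.4565, -0.263) [array([315.2, 226.8]), array([315.7, 219.6]), array([316.6, 205.1])] [324.3 225.3] [306.3 225. ] bottom [315.7 231.9]
tool_pos: [0.4468, -0.2481, 0.287]
orientation: [179.7, 27.2, -122.1]
tool_pos: [0.4468, -0.2477, 0.287]
orientation: [179.8, -0.2, -121.7]
```

```bash
python3 -m handwheel '[[1,0,0,0,0,0,1],[1,0,0,0,0,0,1],[1,0,0,0,0,0,1],[1,0,0,0,0,0,1],[1,0,0,0,0,0,1]]' >/dev/null
python3 -m handwheel '[[1,0,0,0,0,0,1],[1,0,0,0,0,0,1],[1,0,0,0,0,0,1],[1,0,0,0,0,0,1],[1,0,0,0,0,0.9,0.9]]' |sed -n 2,3p
python3 -m handwheel '[[1,0,0,0,0,-0.9,0],[1,0,0,0,0,0,0]]' |sed -n 2,3p
python3 to.py .45 -.123 .287
```

```text
tool_pos: [0.4462, -0.2482, 0.2875]
orientation: [-179.8, -5.6, 178.6]
tool_pos: [0.4464, -0.2481, 0.2872]
orientation: [-179.8, -0.2, 178.9]
tool delta/25mm [-0.05  5.01 -0.  ]
z_t [-0.003 -0.003 -1.   ] y_t [ 0.02   1.    -0.003]
```

```bash
python3 -m handwheel '[[1,-0.01,1,0,0,0,0],[1,-0.01,1,0,0,0,0],[1,-0.01,1,0,0,0,0],[1,-0.01,1,0,0,0,0],[1,-0.01,1,0,0,0,0]]' |sed -n 2,3p
python3 - <<'E'
from h import *
T=pose();s=snapshot('wrist');print([np.round(wproj(s,T,(.45,-.123,z))) for z in (0.005,.042,.062)])
print('rim',[np.round(wproj(s,T,(.45+.023*np.cos(a),-.123+.023*np.sin(a),.062))) for a in np.arange(0,6.2,1.57)])
g=cv2.cvtColor(s['color'],cv2.COLOR_RGB2HSV)
m=cv2.inRange(g,(5,130,70),(18,255,255))
n,l,st,c=cv2.connectedComponentsWithStats(m)
for i in range(1,n):
    if st[i,4]>25: print('or',st[i],c[i].round(1))
m=((g[:,:,2]>170)&(g[:,:,1]<50)).astype(np.uint8)
n,l,st,c=cv2.connectedComponentsWithStats(m)
for i in range(1,n):
    if 20<st[i,4]<900 and st[i,1]<300: print('wh',st[i],c[i].round(1))
save(s,'w11')
E
```

```text
tool_pos: [0.4506, -0.1226, 0.2871]
orientation: [-179.8, -0.3, 178.9]
[array([279., 212.]), array([279., 225.]), array([279., 234.])]
rim [array([280., 266.]), array([313., 234.]), array([278., 200.]), array([244., 235.])]
or [254 187  50  21 330] [279.  194.8]
or [107 199  40  47 899] [131.4 218.4]
or [104 251  24  51 471] [114.8 274.1]
or [431 251  23  51 426] [443.1 274.3]
or [ 248  297  281   34 2271] [395.4 318.3]
or [399 388  16  24 138] [407.5 397.2]
wh [485 137  23  22 261] [496.7 148.4]
wh [519 144   6   8  35] [521.6 147.5]
wh [488 160   9  18 106] [492.  168.1]
wh [515 168  29  62 189] [529.8 206.7]
wh [406 179  15  18 158] [413.6 187.6]
wh [434 184  41  49 562] [449.5 205.9]
wh [473 197  21  33 409] [483.2 213.2]
wh [272 203  10  36 299] [276.9 220.5]
wh [555 237   5   8  23] [557.6 240.7]
wh [425 249   5  15  29] [427.1 257.3]
wh [227 252  14  15  86] [234.1 259.3]
```

The pointer is still over the jar's mark side and the jar centre matches to about 1 mm. Gripping lower this time, so it holds more firmly.

```bash
python3 -m handwheel '[[1,0,0,1,0,0,0],[1,0,0,1,0,0,0],[1,0,0,0.96,0,0,0],[-0.3,0,0,0,0,0,0],[-0.3,0,0,0,0,0,0]]' |sed -n 2,4p
python3 -m handwheel '[[-0.3,0,0,0,0,0,0],[-0.3,0,0,0,0,0,0],[-0.3,0,0,0,0,0,0],[-0.3,0,0,0,0,0,0]]' |sed -n 2,6p
python3 -m handwheel '[[-0.3,0,0,-0.5,0,0,0],[-0.3,0,0,-0.9,0,0,0],[-0.3,0,0,-0.9,0,0,0],[-0.3,0,0,-0.9,0,0,0],[-0.3,0,0,-0.9,0,0,0]]' |sed -n 2,6p
python3 to.py .44 -.2835 .313
```

```text
tool_pos: [0.451, -0.1236, 0.2137]
orientation: [-179.8, -0.2, 178.9]
force: [-0.0, -0.5, -0.4]
tool_pos: [0.4508, -0.1237, 0.2135]
orientation: [-179.8, -0.1, 178.9]
force: [-0.3, -0.9, 4.1]
opening: 0.0453
gripper_force: 30.0
tool_pos: [0.4504, -0.1232, 0.3167]
orientation: [-179.8, -0.2, 178.8]
force: [-0.4, -0.9, -2.5]
opening: 0.045
gripper_force: 30.0
tool delta/25mm [ 0.29 -6.42  0.17]
z_t [-0.003 -0.003 -1.   ] y_t [ 0.02   1.    -0.003]
```

```bash
python3 -m handwheel '[[-0.3,0.04,-0.9,0,0,0,0],[-0.3,0.04,-0.9,0,0,0,0],[-0.3,0.04,-0.9,0,0,0,0],[-0.3,0.04,-0.9,0,0,0,0],[-0.3,0.04,-0.9,0,0,0,0]]' |sed -n 2,4p
python3 -m handwheel '[[-0.3,0.04,-0.9,0,0,0,0],[-0.3,0.04,-0.9,0,0,0,0],[-0.3,0,-0.1,0,0,-0.7,0],[-0.3,0,0,0,0,-0.8,0],[-0.3,0,0,0,0,-0.8,0]]' |sed -n 2,4p
python3 -m handwheel '[[-0.3,0,0,0,0,-0.8,0],[-0.3,0,0,0,0,-0.8,0],[-0.3,0,0,0,0,-0.8,0],[-0.3,0,0,0,0,-0.8,0],[-0.3,0,0,0,0,-0.2,0]]' |sed -n 2,4p
python3 to.py .44 -.2835 .301
python3 -c "
from h import *
print(get_obs()['joint_pos'])"
```

```text
tool_pos: [0.4432, -0.2363, 0.3163]
orientation: [-179.8, -0.2, 178.8]
force: [0.7, -0.1, -1.6]
tool_pos: [0.4402, -0.283, 0.3163]
orientation: [-179.8, 13.8, 178.9]
force: [0.2, -0.3, -2.3]
tool_pos: [0.4401, -0.2829, 0.3163]
orientation: [-179.8, 34.1, 178.9]
force: [-0.3, 0.1, -1.6]
tool delta/25mm [ 0.35 -0.02  0.51]
z_t [ 0.56  -0.013 -0.828] y_t [ 0.02   1.    -0.002]
[-15.88635074   4.49266067 -29.83045941 -20.39078973 -23.79932507
 -58.86674532]
```

```bash
python3 -m handwheel '[[-0.3,0.35,0,0,0,0,0],[-0.3,0,0,0.8,0,0,0],[-0.3,0,0,0.8,0,0,0],[-0.3,0,0,0,0,0,0]]' |sed -n 2,4p
python3 to.py .4967 -.2835 .2183
python3 -m handwheel '[[-0.3,0,0,0.5,0,0,0],[-0.3,0,0,0.5,0,0,0],[-0.3,0,0,0.5,0,0,0],[-0.3,0,0,0,0,0,0]]' |sed -n 2,4p
python3 to.py .4967 -.2835 .2183
```

```text
tool_pos: [0.4556, -0.2833, 0.2763]
orientation: [-179.9, 33.8, 179.0]
force: [-0.2, -0.6, -1.9]
tool delta/25mm [-0.07  0.03  2.84]
z_t [ 0.556 -0.012 -0.831] y_t [ 0.019  1.    -0.002]
tool_pos: [0.4771, -0.284, 0.2458]
orientation: [-179.8, 34.0, 179.0]
force: [-1.3, 1.1, -1.8]
tool delta/25mm [-0.03  0.04  1.35]
z_t [ 0.558 -0.013 -0.829] y_t [ 0.02   1.    -0.003]
```

Free of the rim. Continuing in small steps.

```bash
python3 -m handwheel '[[-0.3,0,0.02,0.5,0,0,0],[-0.3,0,0.02,0.4,0,0,0],[-0.3,0,0,0,0,0,0]]' |sed -n 2,4p
python3 -m handwheel '[[-0.3,0,0,0.2,0,0,0],[-0.3,0,0,0.15,0,0,0],[-0.3,0,0,0,0,0,0]]' |sed -n 2,4p
python3 to.py .4967 -.2835 .2183
```

```text
tool_pos: [0.4897, -0.2833, 0.2274]
orientation: [-179.8, 34.0, 179.0]
force: [0.3, 0.2, -2.8]
tool_pos: [0.4944, -0.2835, 0.221]
orientation: [-179.8, 34.1, 179.0]
force: [-0.1, 0.4, -2.7]
tool delta/25mm [-0.01  0.    0.14]
z_t [ 0.56  -0.014 -0.829] y_t [ 0.02   1.    -0.003]
```

```bash
python3 -m handwheel '[[-0.3,0,0,0.14,0,0,0],[-0.3,0,0,0.06,0,0,0],[-0.3,0,0,0,0,0,0]]' |sed -n 2,4p
python3 -m handwheel '[[0,0,0,0,0,0,0],[0.1,0,0,0,0,0,0],[0.2,0,0,0,0,0,0],[0.25,0,0,0,0,0,0]]' |sed -n 2,6p
python3 -m handwheel '[[0.25,0,0,-0.5,0,0,0],[0.25,0,0,-1,0,0,0],[0.25,0,0,-1,0,0,0],[0.25,0,0,-1,0,0,0],[0.6,0,0,-1,0,0,0]]' |sed -n 2,6p
python3 - <<'E'
from h import *
s=snapshot('side');t=snapshot('top')
im=np.hstack([cv2.resize(x,None,fx=3.3,fy=3.3,interpolation=cv2.INTER_CUBIC) for x in (s['color'][120:260,210:330],t['color'][150:290,225:345])]);cv2.imwrite('pics/c12.png',im[:,:,::-1])
g=cv2.cvtColor(s['color'],cv2.COLOR_RGB2HSV);m=cv2.inRange(g,(5,130,70),(18,255,255));m[:,345:]=0;m[290:]=0;m[:140]=0
n,l,st,c=cv2.connectedComponentsWithStats(m)
for i in range(1,n):
    if st[i,4]>15: print('side or',st[i],c[i].round(1))
print(proj(s,(.60,-.2835,.06)))
E
```

```text
tool_pos: [0.4972, -0.2835, 0.2169]
orientation: [-179.8, 34.1, 179.0]
force: [-0.3, -0.1, -2.7]
tool_pos: [0.4973, -0.2836, 0.2173]
orientation: [-179.8, 34.1, 179.0]
force: [-0.3, 0.2, 0.1]
opening: 0.0541
gripper_force: 0.0
tool_pos: [0.4332, -0.2819, 0.3116]
orientation: [-179.7, 34.1, 179.0]
force: [-0.0, -0.0, 1.0]
opening: 0.0603
gripper_force: 0.0
side or [249 196  19  17 162] [258. 204.]
side or [299 208  18  16 209] [307.4 215.5]
(np.float64(256.6786202860948), np.float64(200.30079814613728))
```

Jar A is in the right pocket: its amber blob is at (258,204) and I predicted (257,200). Jar B's blob moved from (315,223) to (307,215), so it has been knocked aside to about (0.476, -0.294). I'll go and look at it.

```bash
python3 -m handwheel '[[1,0,0,0,0,1,0],[1,0,0,0,0,1,0],[1,0,0,0,0,1,0],[1,0,0,0,0,1,0],[1,0,0,0,0,1,0]]' >/dev/null
python3 -m handwheel '[[1,0,1,0,0,0.68,0],[1,0,1,-0.4,0,0,-1],[1,0,1,-0.4,0,0,-1],[1,0,0,0,0,0,-1],[1,0,0,0,0,0,-1]]' |sed -n 2,3p
python3 -m handwheel '[[1,0,0,0,0,0,-1],[1,0,0,0,0,0,-1],[1,0,0,0,0,0,-1],[1,0,0,0,0,0,-1],[1,0,0,0,0,0,-1]]' |sed -n 2,3p
python3 -m handwheel '[[1,0,0,0,0,0,-1],[1,0,0,0,0,0,-1],[1,0,0,0,0,0,-1],[1,0,0,0,0,0,-1],[1,0,0,0,0,0,-1]]' |sed -n 2,3p
python3 -m handwheel '[[1,0,0,0,0,0,-1],[1,0,0,0,0,0,-1],[1,0,0,0,0,0,-1],[1,0,0,0,0,0,-1],[1,0,0,0,0,0,-1]]' |sed -n 2,3p
python3 - <<'E'
from h import *
T=pose();w=snapshot('wrist');s=snapshot('side');np.savez('pics/w13.npz',p=T[0],R=T[1])
B=(.476,-.294);u,v=wproj(w,T,(*B,.062));print(u,v,[np.round(wproj(w,T,(B[0]+a,B[1]+b,.062))) for a,b in ((.02,0),(0,.02))])
u=int(np.clip(u,70,490));v=int(np.clip(v,70,350));print('crop0',u-70,v-70)
i1=cv2.resize(w['color'][v-70:v+70,u-70:u+70],(400,400),interpolation=cv2.INTER_CUBIC)
i2=cv2.resize(s['color'][185:235,283:333],(400,400),interpolation=cv2.INTER_CUBIC)
i3=cv2.resize(s['color'][150:270,200:360],(266,200),interpolation=cv2.INTER_AREA)
im=np.zeros((600,800,3),np.uint8);im[:400,:400]=i1;im[:400,400:]=i2;im[400:,:266]=i3
t=snapshot('top');im[400:,266:532]=cv2.resize(t['color'][140:260,200:360],(266,200));im[400:,532:798]=cv2.resize(w['color'],(266,200),interpolation=cv2.INTER_AREA)
cv2.imwrite('pics/c13.png',im[:,:,::-1])
E
```

```text
tool_pos: [0.4331, -0.2066, 0.3301]
orientation: [-179.8, -0.1, -156.9]
tool_pos: [0.433, -0.207, 0.3298]
orientation: [-179.9, -0.2, -127.0]
tool_pos: [0.433, -0.207, 0.3298]
orientation: [180.0, -0.2, -97.0]
tool_pos: [0.433, -0.207, 0.3298]
orientation: [179.9, -0.2, -67.0]
270.0665323052359 90.47109707950717 [array([246.,  81.]), array([260., 115.])]
crop0 200 20
```

View pics/c13.png

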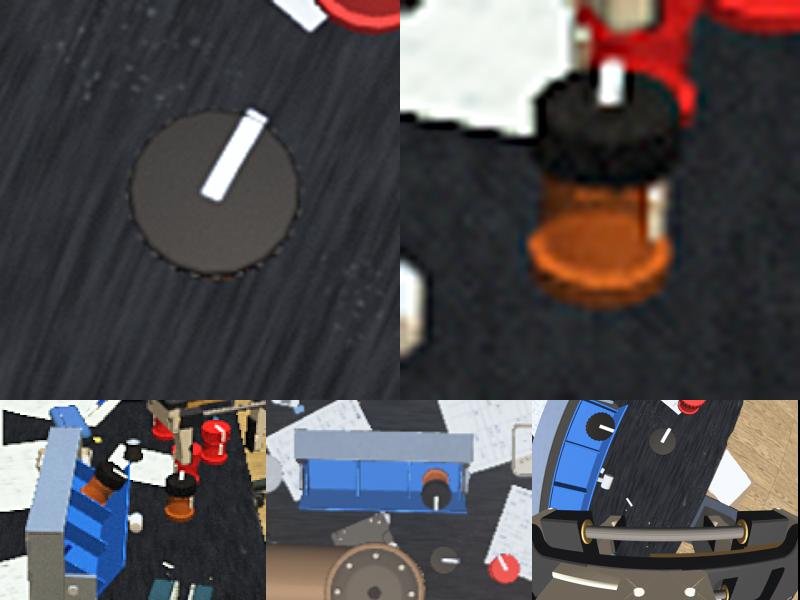

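Jar B's cap centre is at crop (214,193), its pointer towards (255,118) (azimuth about -98°), and its mark at (655,210) (azimuth about 158°). It still needs about 102° clockwise. Jar A sits in the right pocket.

```bash
python3 - <<'E'
from h import *
d=np.load('pics/w13.npz');w=snapshot('wrist');print(wat(w,(d['p'],d['R']),200+214*.35,20+193*.35,.062))
s=snapshot('side');print(at(s,283+610/8-50,185+100/8,.062))
E
python3 -m handwheel '[[1,0,0,0,0,0,-1],[1,0,0,0,0,0,-1],[1,0,0,0,0,0,-0.67],[1,0,0,0,0,0,0]]' |sed -n 2,3p
python3 to.py .474 -.294 .29
```

```text
[ 0.47354285 -0.29747914  0.062     ]
[ 0.47244325 -0.29839568  0.062     ]
tool_pos: [0.4331, -0.207, 0.3299]
orientation: [179.9, -0.1, -51.2]
tool delta/25mm [3.73 0.9  1.61]
z_t [-0.    -0.003 -1.   ] y_t [-0.78  -0.626  0.002]
```

```bash
python3 -m handwheel '[[1,0.95,0.25,0.4,0,0,0],[1,0.95,0.25,0.4,0,0,0],[1,0.95,0.25,0.4,0,0,0],[1,0.95,0.25,0.4,0,0,0],[1,0,0,0,0,0,0]]' |sed -n 2,3p
python3 to.py .473 -.297 .214
python3 - <<'E'
from h import *
T=pose();w=snapshot('wrist');g=cv2.cvtColor(w['color'],cv2.COLOR_RGB2HSV)
print([np.round(wproj(w,T,(.473,-.297,z))) for z in (.005,.062)])
for lo,hi in (((5,130,70),(18,255,255)),((0,0,190),(180,50,255))):
  m=cv2.inRange(g,lo,hi);n,l,st,c=cv2.connectedComponentsWithStats(m)
  for i in range(1,n):
    if st[i,4]>40 and st[i,1]<245 and 230<c[i][0]<330: print(st[i],c[i].round(1))
E
```

```text
tool_pos: [0.4734, -0.2978, 0.2889]
orientation: [179.8, -0.0, -51.4]
tool delta/25mm [-0.04 -0.02  3.  ]
z_t [-0.002 -0.003 -1.   ] y_t [-0.781 -0.624  0.004]
[array([277., 211.]), array([277., 232.])]
[253 184  47  16 278] [275.7 189.9]
[272 205  31  29 279] [287. 219.]
```

```bash
python3 -m handwheel '[[1,0,0,1,0,0,0],[1,0,0,1,0,0,0],[1,0,0,1,0,0,0],[-0.3,0,0,0,0,0,0],[-0.3,0,0,0,0,0,0]]' |sed -n 2,4p
python3 -m handwheel '[[-0.3,0,0,0,0,0,0],[-0.3,0,0,0,0,0,0],[-0.3,0,0,0,0,0,0],[-0.3,0,0,0,0,0,0]]' |sed -n 2,6p
python3 -m handwheel '[[-0.3,0,0,0,0,0,1],[-0.3,0,0,0,0,0,1],[-0.3,0,0,0,0,0,1],[-0.3,0,0,0,0,0,1],[-0.3,0,0,0,0,0,1]]' | sed -n 2,4p
python3 -m handwheel '[[-0.3,0,0,0,0,0,1],[-0.3,0,0,0,0,0,1],[-0.3,0,0,0,0,0,1],[-0.3,0,0,0,0,0,1],[-0.3,0,0,0,0,0,1]]' | sed -n 2,4p
python3 -m handwheel '[[-0.3,0,0,0,0,0,1],[-0.3,0,0,0,0,0,1],[-0.3,0,0,0,0,0,1],[-0.3,0,0,0,0,0,0.9]]' | sed -n 2,4p
python3 -c "
from h import *
print(get_obs()['moment'])"
python3 -m handwheel '[[-0.3,0,0,0,0,0,1],[-0.3,0,0,0,0,0,0.9],[-0.3,0,0,0,0,0,0.9]]' | sed -n 2,4p
python3 -c "
from h import *
print(get_obs()['moment'])"
python3 -m handwheel '[[-0.3,0,0,0,0,0,1],[-0.3,0,0,0,0,0,1],[-0.3,0,0,0,0,0,1],[-0.3,0,0,0,0,0,1],[-0.3,0,0,0,0,0,1]]' | sed -n 2,4p
python3 - <<'E'
from h import *
print(get_obs()['moment'])
s=snapshot('side');save(s,'s14')
g=cv2.cvtColor(s['color'],cv2.COLOR_RGB2HSV)[195:232,290:330]
print('\n'.join(''.join('W' if (p[2]>150 and p[1]<90) else 'o' if 5<=p[0]<=18 and p[1]>120 and p[2]>70 else '.' for p in r) for r in g))
E
```

```text
tool_pos: [0.4736, -0.2969, 0.2164]
orientation: [179.9, -0.2, -51.1]
force: [0.0, -0.8, -0.7]
tool_pos: [0.4734, -0.2971, 0.2157]
orientation: [179.9, -0.2, -51.1]
force: [-0.6, 1.8, 4.7]
opening: 0.0453
gripper_force: 30.0
tool_pos: [0.474, -0.2971, 0.2158]
orientation: [-179.9, -0.2, -81.3]
force: [1.9, 0.7, 3.0]
tool_pos: [0.4741, -0.2973, 0.2158]
orientation: [-179.8, -0.2, -111.3]
force: [2.5, -1.5, 1.9]
tool_pos: [0.4741, -0.2974, 0.2159]
orientation: [-179.8, -0.1, -134.7]
force: [2.8, -2.0, 2.7]
[-0.59256527 -0.67380312  0.01999735]
tool_pos: [0.474, -0.2975, 0.2159]
orientation: [-179.7, -0.0, -151.5]
force: [1.1, -1.0, 3.1]
[-0.69498897 -0.63279561  0.02762811]
tool_pos: [0.4732, -0.2973, 0.2157]
orientation: [-179.8, -0.0, 178.5]
force: [-1.5, 0.0, 6.8]
[0.20674502 0.58837421 0.06498296]
WWWWWWW....WWWWWWWWWWWWWWWWWWWWWW..WWWW.
WWWWWWW....WWWWWWWWWWWWWWWWWWWWW....WWW.
WWWWWWWW..WWWWWWWWWWWWWWWWWWWWWWW...WWW.
WWWWWWWWWWWWWWWWWWWWWWWWWWWWWWWWWWWWWW..
WWWWWWW.WWWWWWWWWWWWWWWWWWWWWWWWWWWWWW..
.WWWWWWWWWWWWWWWWWWWWWWWWWWWWWWWWWWWWW..
......WWWWW.....WWWWWWWWWW.WWWWWWWWWWW..
..
[... 527 characters left out ...]
...
...........ooooooooooooooWWoo...........
...........oooooooooooooooooo...........
...........oooooooooooooooooo...........
............ooooooooooooooooo...........
.............ooooooooooooooo............
...............ooooooooooooo............
.............ooooooooooooo..............
..............ooooooooooo...............
..................oooo..................
........................................
........................................
........................................
........................................
........................................
........................................
........................................
........................................
```

```bash
python3 -m handwheel '[[-0.3,0,0,0,0,0,1],[-0.3,0,0,0,0,0,1],[-0.3,0,0,0,0,0,1],[-0.3,0,0,0,0,0,1],[-0.3,0,0,0,0,0,1]]' | sed -n 2,4p
python3 - <<'E'
from h import *
print(get_obs()['moment'])
s=snapshot('side')
g=cv2.cvtColor(s['color'],cv2.COLOR_RGB2HSV)[203:226,295:325]
print('\n'.join(''.join('W' if (p[2]>150 and p[1]<90) else 'o' if 5<=p[0]<=18 and p[1]>120 and p[2]>70 else '.' for p in r) for r in g))
E
```

```text
tool_pos: [0.473, -0.2969, 0.2157]
orientation: [-179.8, 0.1, 148.5]
force: [-1.8, 2.7, 7.6]
[1.30948897 0.44730994 0.0675585 ]
..........WWW.....W...........
..........WW.....WW...........
..........WW.....WW...........
..........WWW....WW...........
....W.....WWW....WW...........
....WWW...WWW....WW..o........
...WWWWW..WWW.oo.ooooo........
....WWWWWWWWWoooWWoooo........
......WWWWWW.oooWWWooo........
..........WoooooWW.ooo........
........ooooooooWW.ooo........
......ooooooooooWW.oooo.......
......ooooooooooWW.ooooo......
......ooooooooooWWoooooo......
......oooooooooooooooooo......
......ooooooooooooooooo.......
.......oooooooooooooooo.......
.........oooooooooooooo.......
.........ooooooooooooo........
.........oooooooooooo.........
...........oooooooo...........
..............................
..............................
```

The glass mark turned with the tool (from column 25 to 16), so jar B is tight. Lifting it and going to the middle pocket.

```bash
python3 -m handwheel '[[-0.3,0,0,-0.5,0,0,0],[-0.3,0,0,-0.9,0,0,0],[-0.3,0,0,-0.9,0,0,0],[-0.3,0,0,-0.9,0,0,0],[-0.3,0,0,-0.9,0,0,0]]' |sed -n 2,6p
python3 -m handwheel '[[-0.3,0,0,0,0,0,-1],[-0.3,0,0,0,0,0,-1],[-0.3,0,0,0,0,0,-1],[-0.3,0,0,0,0,0,-1],[-0.3,0,0,0,0,0,-1]]' |sed -n 2,3p
python3 to.py .441 -.2005 .316
```

```text
tool_pos: [0.473, -0.2967, 0.3188]
orientation: [-179.8, 0.1, 148.7]
force: [0.1, -0.5, -1.9]
opening: 0.0454
gripper_force: 30.0
tool_pos: [0.473, -0.2967, 0.318]
orientation: [-179.8, -0.0, 178.9]
tool delta/25mm [1.35 3.82 0.07]
z_t [-0.001 -0.003 -1.   ] y_t [ 0.019  1.    -0.003]
```

```bash
python3 -m handwheel '[[-0.3,0.33,0.95,0,0,0,0],[-0.3,0.33,0.95,0,0,0,0],[-0.3,0.33,0.95,0,0,0,0],[-0.3,0.33,0.95,0,0,0,0],[-0.3,0,0,0,0,-0.6,0]]' |sed -n 2,4p
python3 -m handwheel '[[-0.3,0,0,0,0,-0.8,0],[-0.3,0,0,0,0,-0.8,0],[-0.3,0,0,0,0,-0.8,0],[-0.3,0,0,0,0,-0.8,0],[-0.3,0,0,0,0,-0.8,0]]' |sed -n 2,4p
python3 -m handwheel '[[-0.3,0,0,0,0,-0.8,0],[-0.3,0,0,0,0,-0.3,0],[-0.3,0,0,0,0,0,0]]' |sed -n 2,4p
python3 to.py .441 -.2005 .302
python3 -c "
from h import *
print(get_obs()['joint_pos'])"
```

```text
tool_pos: [0.442, -0.1999, 0.3177]
orientation: [-179.8, 3.6, 178.8]
force: [0.4, 0.2, -1.6]
tool_pos: [0.442, -0.201, 0.3177]
orientation: [-179.8, 27.7, 178.8]
force: [1.0, -0.4, -1.7]
tool_pos: [0.4418, -0.201, 0.3174]
orientation: [-179.8, 34.1, 178.8]
force: [-0.0, -0.2, -1.8]
tool delta/25mm [0.37 0.02 0.49]
z_t [ 0.561 -0.016 -0.828] y_t [ 0.023  1.    -0.004]
[ -1.0624623   -0.44236832 -44.25492744   1.44955345 -12.07149445
 -91.50092534]
```

```bash
python3 -m handwheel '[[-0.3,0.37,0.02,0,0,0,0],[-0.3,0,0.01,0.8,0,0,0],[-0.3,0,0.01,0.8,0,0,0],[-0.3,0,0,0,0,0,0]]' |sed -n 2,4p
python3 to.py .4975 -.2005 .2197
python3 -m handwheel '[[-0.3,0,0.02,0.5,0,0,0],[-0.3,0,0.02,0.5,0,0,0],[-0.3,0,0.02,0.5,0,0,0],[-0.3,0,0,0,0,0,0]]' |sed -n 2,4p
python3 to.py .4975 -.2005 .2197
```

```text
tool_pos: [0.4568, -0.2004, 0.2776]
orientation: [-179.8, 33.9, 178.8]
force: [-0.8, -0.4, -2.3]
tool delta/25mm [-0.06  0.04  2.83]
z_t [ 0.558 -0.016 -0.83 ] y_t [ 0.023  1.    -0.003]
tool_pos: [0.4788, -0.2015, 0.2479]
orientation: [180.0, 34.1, 178.8]
force: [0.7, -0.2, -1.2]
tool delta/25mm [0.01 0.06 1.35]
z_t [ 0.561 -0.012 -0.828] y_t [0.021 1.    0.   ]
```

```bash
python3 -m handwheel '[[-0.3,0,0.04,0.5,0,0,0],[-0.3,0,0.02,0.5,0,0,0],[-0.3,0,0,0.35,0,0,0],[-0.3,0,0,0,0,0,0]]' |sed -n 2,4p
python3 -m handwheel '[[0,0,0,0,0,0,0],[0.1,0,0,0,0,0,0],[0.2,0,0,0,0,0,0],[0.25,0,0,0,0,0,0]]' |sed -n 2,6p
python3 -m handwheel '[[0.25,0,0,-0.5,0,0,0],[0.25,0,0,-1,0,0,0],[0.25,0,0,-1,0,0,0],[0.25,0,0,-1,0,0,0],[0.25,0,0,-1,0,0,0]]' |sed -n 2,6p
python3 - <<'E'
from h import *
s=snapshot('side')
g=cv2.cvtColor(s['color'],cv2.COLOR_RGB2HSV);m=cv2.inRange(g,(5,130,70),(18,255,255));m[:,345:]=0;m[290:]=0;m[:140]=0
n,l,st,c=cv2.connectedComponentsWithStats(m)
for i in range(1,n):
    if st[i,4]>10: print('side or',st[i],c[i].round(1))
print(proj(s,(.605,-.2005,.05)),proj(s,(.605,-.2835,.05)))
E
```

```text
tool_pos: [0.4977, -0.2009, 0.2206]
orientation: [179.9, 34.2, 178.8]
force: [0.3, -0.2, -2.4]
tool_pos: [0.4974, -0.2009, 0.2208]
orientation: [179.9, 34.2, 178.8]
force: [-0.5, 0.4, -0.0]
opening: 0.0542
gripper_force: 0.0
tool_pos: [0.4336, -0.1999, 0.3143]
orientation: [179.9, 34.2, 178.8]
force: [-0.2, -0.8, -0.3]
opening: 0.0547
gripper_force: 0.0
side or [310 146  12  10  29] [315.1 150.3]
side or [249 196  18  13 101] [256.2 202. ]
side or [245 214  20  19 179] [254.7 222.7]
(np.float64(252.88282778951515), np.float64(222.39145943614272)) (np.float64(254.6326138420392), np.float64(203.8230229409069))
```

Both jars are in the bin: the blobs at (255,223) and (256,202) match the middle and right pockets. Now back to the knob with the tool vertical.

```bash
python3 -m handwheel '[[0.2,0,0,0,0,1,0],[0.2,0,0,0,0,1,0],[0.2,0,0,0,0,1,0],[0.2,0,0,0,0,1,0],[0.2,0,0,0,0,1,0]]' |sed -n 2,3p
python3 -m handwheel '[[0.2,0,0,0,0,0.7,0],[0.2,0,0,0,0,0,0]]' |sed -n 2,3p
python3 to.py .5385 -.2 .29
python3 to.py .5385 -.2 .212
```

```text
tool_pos: [0.4343, -0.1999, 0.3136]
orientation: [179.9, 4.0, 178.8]
tool_pos: [0.4348, -0.1999, 0.3131]
orientation: [179.9, -0.0, 178.8]
tool delta/25mm [-4.15  0.08  0.92]
z_t [-0.001  0.001 -1.   ] y_t [0.02  1.    0.001]
tool delta/25mm [-4.15  0.07  4.04]
z_t [-0.001  0.001 -1.   ] y_t [0.02  1.    0.001]
```

```bash
python3 -m handwheel '[[0.2,-0.83,0.015,0.15,0,0,0],[0.2,-0.83,0.015,0.15,0,0,0],[0.2,-0.83,0.015,0.15,0,0,0],[0.2,-0.83,0.015,0.15,0,0,0],[0.2,-0.83,0.015,0.15,0,0,0]]' |sed -n 2,4p
python3 -m handwheel '[[0.2,0,0,0.8,0,0,0],[0.2,0,0,0.8,0,0,0],[0.2,0,0,0.8,0,0,0],[0.2,0,0,0.8,0,0,0]]' |sed -n 2,4p
python3 -m handwheel '[[-1,0,0,0,0,0,0],[-1,0,0,0,0,0,0],[-1,0,0,0,0,0,0],[-1,0,0,0,0,0,0],[-1,0,0,0,0,0,0]]' |sed -n 2,6p
```

```text
tool_pos: [0.5395, -0.2001, 0.2941]
orientation: [179.9, -0.0, 178.8]
force: [-0.5, 0.5, 0.4]
tool_pos: [0.5388, -0.2, 0.2136]
orientation: [179.9, -0.0, 178.8]
force: [-1.0, 0.8, -0.3]
tool_pos: [0.5383, -0.2002, 0.2155]
orientation: [180.0, 0.1, 178.9]
force: [0.6, -1.8, 3.0]
opening: 0.0237
gripper_force: 30.0
```

```bash
python3 -m handwheel '[[-1,-0.035,0,-0.15,0,0,0],[-1,-0.035,0,-0.15,0,0,0],[-1,-0.05,0,-0.145,0,0,0],[-1,-0.05,0,-0.145,0,0,0]]' |sed -n 2,5p
python3 -m handwheel '[[-1,-0.06,0,-0.14,0,0,0],[-1,-0.06,0,-0.14,0,0,0],[-1,-0.075,0,-0.13,0,0,0],[-1,-0.075,0,-0.13,0,0,0]]' |sed -n 2,5p
python3 -m handwheel '[[-1,-0.09,0,-0.12,0,0,0],[-1,-0.09,0,-0.12,0,0,0],[-1,-0.1,0,-0.115,0,0,0],[-1,-0.1,0,-0.115,0,0,0],[-1,0,0,0,0,0,0]]' |sed -n 2,5p
```

```text
tool_pos: [0.5421, -0.2003, 0.229]
orientation: [179.9, -0.1, 178.8]
force: [3.7, -4.4, -6.5]
opening: 0.0236
tool_pos: [0.5485, -0.2004, 0.2425]
orientation: [179.9, -0.1, 178.8]
force: [0.8, -4.0, -7.8]
opening: 0.0234
tool_pos: [0.5579, -0.2006, 0.2547]
orientation: [179.9, -0.1, 178.8]
force: [-3.2, -3.3, 0.5]
opening: 0.0237
```

```bash
python3 -m handwheel '[[-1,-0.1,0,-0.05,0,0,0],[-1,-0.08,0,0,0,0,0],[-1,0,0,0,0,0,0]]' |sed -n 2,5p
python3 -m handwheel '[[-1,0.06,0,0,0,0,0],[0.2,0,0,0,0,0,0],[0.2,0,0,0,0,0,0],[0.2,0,0,0,0,0,0]]' |sed -n 2,5p
python3 -m handwheel '[[0.2,0,0,-0.5,0,0,0],[0.2,0,0,-1,0,0,0],[0.2,0,0,-1,0,0,0],[0.2,0.5,0,-1,0,0,0],[0.2,1,0,0,0,0,0]]' |sed -n 2,5p
python3 -m handwheel '[[0.2,1,0,0,0,0,0],[0.2,1,0,0,0,0,0],[0.2,0,0,0,0,0,0]]' |sed -n 2,5p
python3 - <<'E'
from h import *
O=np.array([.613,-.2005,.035]);t=snapshot('top');s=snapshot('side')
for n,q in (('top',t),('side',s)):
  g=cv2.cvtColor(q['color'],cv2.COLOR_RGB2HSV)
  for th in (0,.05,.1):
    c,r=np.cos(th),np.sin(th)
    print(n,th,'knob',np.round(proj(q,O+np.array([-54*c-53*r,0,53*c-54*r])/1000),1))
  u,v=map(int,proj(q,O+[-.054,0,.053]))
  m=((g[:,:,2]>150)&(g[:,:,1]<60)).astype(np.uint8);n_,l,st,c=cv2.connectedComponentsWithStats(m[v-12:v+13,u-12:u+13].copy())
  print([ (st[i].tolist(),(c[i]+[u-12,v-12]).round(1)) for i in range(1,n_) if st[i,4]>8])
  save(q,n+'_end')
  m=cv2.inRange(g,(5,130,60),(18,255,255));n_,l,st,c=cv2.connectedComponentsWithStats(m)
  print([(st[i,4],c[i].round()) for i in range(1,n_) if st[i,4]>10 and 180<c[i][0]<345 and 130<c[i][1]<290])
E
```

```text
tool_pos: [0.5601, -0.2007, 0.2559]
orientation: [179.9, -0.5, 178.8]
force: [-12.5, -3.0, 7.6]
opening: 0.0234
tool_pos: [0.5619, -0.2002, 0.2563]
orientation: [179.9, 0.0, 178.9]
force: [-0.8, 0.1, -0.5]
opening: 0.0482
tool_pos: [0.5249, -0.1999, 0.3464]
orientation: [180.0, 0.2, 178.9]
force: [-0.6, 0.4, -1.0]
opening: 0.0525
tool_pos: [0.4728, -0.1988, 0.3447]
orientation: [179.9, 0.0, 178.8]
force: [0.8, -0.1, 0.3]
opening: 0.053
top 0 knob [269.9 202.8]
top 0.05 knob [269.9 203.8]
top 0.1 knob [269.9 204.8]
[([9, 5, 9, 8, 27], array([270.1, 199.2])), ([2, 16, 4, 4, 10], array([260.7, 207.7]))]
[]
side 0 knob [273.2 208.5]
side 0.05 knob [274.4 209.6]
side 0.1 knob [275.4 210.7]
[([10, 0, 15, 4, 32], array([279.8, 196.8])), ([3, 4, 14, 15, 99], array([271.3, 207.6]))]
[(np.int32(25), array([315., 141.])), (np.int32(47), array([256., 199.])), (np.int32(153), array([251., 222.]))]
```

Run:
```python
from h import *
a=cv2.resize(cv2.imread('pics/side1.png'),(560,420),interpolation=cv2.INTER_AREA);b=cv2.imread('pics/side_end.png')
for im in (a,b):
  g=cv2.cvtColor(im,cv2.COLOR_BGR2HSV)
  m=((g[:,:,2]>150)&(g[:,:,1]<60)).astype(np.uint8)[198:220,258:286];n,l,st,c=cv2.connectedComponentsWithStats(m);print([(st[i].tolist(),c[i].round(1)) for i in range(1,n) if st[i,4]>8])
# bystanders: pixel difference around them
A=cv2.cvtColor(a,6).astype(int);B=cv2.cvtColor(b,6).astype(int)
s=snapshot('side')
for n,(u,v) in dict(glue=(231,322),lens=(241,297),loupe=(280,180)).items(): print(n,np.abs(A-B)[v-14:v+14,u-14:u+14].mean())
print(get_obs()['clock'])
```

```text
[([6, 5, 13, 11, 90], array([13.2,  9.9]))]
[([6, 2, 14, 15, 99], array([13.3,  9.6]))]
glue 4.975765306122449
lens 4.528061224489796
loupe 6.142857142857143
58.375
```

The knob is back where it was when shut, at (271.3,207.6) against (271.2,207.9) at the start. Both jars are inside, the bystanders are unchanged and the arm is clear of everything.

```bash
python3 -c "
from plant import *
print(close_job())"
```

```text
the job is handed in; nothing more can be done
None
```

I tightened both jars found, put them in the bin (middle and right pockets), pushed it shut and handed the job in after about 58 s. The knob is back at its starting pixel, but I got no verdict and didn't hear the click. One jar caught the rim on the first try and had to be set down and regrasped, and the loupe, glue bottle and lens blank look unmoved.

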